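Hook onto the notched tool rail and hang the chip pan

ROBOT

A 6-joint arm with a two-finger parallel gripper is mounted at the origin on a cart in front of the work surface, level with it; the furniture and walls round the work are solid. World frame = base frame: x ahead of the robot, y to its left, z up, the work surface at z = 0. Lengths are in m, angles in rad, forces in N, time in s.
With the tool pointing down it reaches from about 0.35 to 0.975 m from the base axis. Payload 4.9 kg.
Tool frame: the origin (TCP) lies midway between the tips of the shut fingers; the grasp point (between the pads) lies manip.grip_depth behind it (manip.grip_depth is the distance from the TCP to the grasp point, in m); z points along the fingers, x is the direction in which the jaws open and shut, and the axes are right-handed (so a half turn about z gives the same grasp; the last joint's range is limited). The gripper opens to 85 mm and grips with 20 to 120 N. Pads are 22 mm wide; open, the fingers measure 114 mm over their backs; the gripper's body (76 mm by 85 mm) begins 54 mm behind the grasp point. The pads swing forward as they close: fully open they stand 13 mm farther back than shut.
Start: joints at [1.098, 0.053, 1.613, -0, 1.476, -0.119], TCP at [0.217, 0.586, 0.231] pointing down, gripper open.
Joint ranges: [-3.01, 3.01], [-1.01, 2.22], [0.06, 2.58], [-1.02, 4.17], [0.09, 2.62], [-3.14, 3.14]. Speed limits (rad/s): [2.57, 2.57, 3.14, 3.14, 3.14, 3.14].

INTERFACE

Orientations are given as a unit quaternion [w, x, y, z].
In Python, from plant import state, grab_frame, ticket, manip gives the robot as it stands.
- The arm moves only by the tool carry_out, never from a script. Its argument "moves" is a list that holds one entry, the list of rows, each a list of 7 numbers: the turn, a rotation vector about the tool's x, y, z each as a share of 5 degrees, from -1 to 1, then the shift along the tool's x, y, z each as a share of 0.04 m, from -1 to 1, then the gripper command: -1 is shut, 1 is fully open, values between are in proportion. A call has 1 to 8 rows; each row shifts and turns the commanded pose from where the row before left it, along the tool's axes as they then stand; what a row does not reach is not made up. A row lasts 1/12 s, in which the tool goes at most 41.7 mm and 7.16 degrees, less where a joint would pass 70% of its speed; a pose out of reach is approached as far as the arm can. A call with a number of a shift or a turn outside -1 to 1 is refused whole. A call with a gripper value outside its range is refused whole. The fingers move at their own pace and stop on an object; the grip force is fixed at half the most. Time passes only in rows, so rows that do not move let the fingers close. It gives the time, the measured TCP pose, the force and the opening at its end, in the units of the state.
- state(): the state, without advancing time (a new reading comes with each control period).
- grab_frame(name): name is "scene" or "top" or "wrist"; returns a dict with "frame" (400x640x3 uint8, red, green, blue), "z_map" (400x640 float32, m along the optical axis (not along the pixel's ray), 0 where there is no reading), "K" (3x3 intrinsics, pixels), "k1" (the pictures are not rectified: a ray, as slopes to the right and down, at radius r is drawn at 1 + k1 r^2 times it, then the intrinsics apply), "world_from_camera" (4x4, takes a point from camera to world coordinates); the wrist camera has in their place "hand_eye" (4x4, takes a point from camera to tool coordinates, whose origin is the TCP and whose axes are the tool frame's). Camera axes: x right, y down, z forward; pixel columns grow to the right and rows downward; lengths in m; the calibration is good to about 2 mm. A picture is of the moment at which its call begins: read the wrist's pose just before it.
- ticket.job_done(): hands the job in, once; it reports no verdict.
The state is a dict: "time": time; "joint_pos": joint angles; "joint_vel": joint speeds; "joint_efforts": joint torques, N m; "tool_pos": TCP position; "tool_rot": TCP orientation; "contact_force": force on the tool from outside, world axes, zero at the start; "ft_torque": the same for the moment, N m; "gripper_width": opening from 0.0 (shut) to 1.0 (fully open).
Only numpy, scipy, OpenCV 4.12 (cv2) and the standard library are available. Lean on these libraries where they do the work, as an engineer would, in place of code of your own. Each camera call takes 0.05 s, during which the arm holds its last target.

TASK

Take the S-hook out of its holder block and hang it over the bar of the tool rail so that it drops fully home into the bar's single notch and let go of it. Then hang the chip pan by its wire bail in the hook's lower curl and leave it hanging there quietly (a slight sway is all right), level and clear of the bench. Nobody has measured where the notch is along the bar, so slide the hook gently along the bar until it drops in, and never press or drag hard on the rail, the hook or the pan.

Things in the scene. Friction and masses are not known exactly. Their poses are not given: they have to be found in the camera images.
- rail: Fixed tool rail: level flat steel bar, 12 mm thick (x), 18 tall, 200 long (y), on two posts at y = +-74 mm. Origin on the bench midway between the posts; x across the bar, away from the robot; z up. Post clamps, 28 x 22 mm, end 8 mm below the bar's top; round feet 40 wide, 10 high. Above the bar is open. The bar stays put below 60 N along y; over 30 N on the rail is too hard.
- rail_mid (a point): Midway between the posts, in the middle of the bar's thickness, level with its top edge (247 mm up); axes as the rail. The bar has ONE notch across its top edge, 12.5 mm wide (y), 7 deep. The bar was clamped at an unknown shift: the notch's middle lies anywhere from y = -22 to +22 mm here, is not measured, and must be felt or seen. The top edge is else smooth.
- hook: Loose S-hook of 8 mm round steel, about 100 g, lying in its x-z plane. Origin under the lower curl, z up. Upper curl centred 119 mm up, open below; free end at x = +16, ending 107 mm up; stem at x = -16 runs down to 73 mm up, slants to x = +16 at 35 mm up, runs on down into the lower curl. The bar enters under the free end from the hook's +x side, between 107 and 75 mm up. Starts upright in the holder.
- hook_tab (a point): Grip point of the hook's flat tab, which is 24 mm (x) by 10 (y) by 48 tall and rises from the upper curl. Site 165 mm above the hook's origin, on the tab's centre plane; tab top 18 mm higher, tab bottom 30 lower. Axes as the hook. Grip from above across its 10 mm thickness (y).
- hook_crown (a point): Underside of the top of the hook's upper curl (inner radius 12 mm), 131 mm above the hook's origin, 34 below hook_tab. Axes as the hook. With the hook upright on the bar's plain top edge it is about 1.5 mm above rail_mid's height; home in the notch about 5.5 mm below.
- hook_low (a point): Lowest inside point of the hook's lower curl, 8 mm above the hook's origin, where the bail wire rests. The curl has inner radius 12 mm and opens upward; its free tip is at the hook's x = -18 mm and its top 22 mm above this point. Axes as the hook.
- holder: Fixed aluminium block, 68 mm (x) by 44 (y) by 36 tall, origin at the centre of its underside. Its pocket, 43 by 10.5 mm and 30 deep, holds the hook's lower curl, the hook's axes along the block's (the hook may lean a few degrees). The hook is free once lifted 35 mm straight up.
- tap_post: Obstacle, fixed: a tapping fixture, an upright 40 mm post on a disc 160 mm wide, its top 230 mm above the bench, with a thin level bar 165 mm up that reaches from the post about 125 mm towards the robot and 220 mm away. Origin under the post. It stands between pan and rail: carry things over the bar or round its near end. Lesser lumps on the bench are under 120 mm high.
- pan: Loose bare aluminium chip pan, 150 to 280 g: open box 64 mm (x) by 50 (y) by 42 tall with wire bail and flat handle. Origin on its underside, below the bail and about below its centre of mass; box from x = -26 to +38 mm, handle on to x = -105 mm. z up. Stands on the bench, handle roughly towards the robot.
- pan_handle (a point): Grip point of the pan's handle, which is 10 mm thick (y) and 22 tall (21 to 43 mm above the pan's underside). Site half-way up (32 mm), at x = -85 mm from the bail. Axes as the pan. Grip from above across the thickness (y).
- pan_bail (a point): Middle of the top wire of the pan's rigid bail: 6 mm wire, straight along the pan's y for 36 mm, its centre 92 mm above the pan's underside. Hung, it lies 3 mm above hook_low and the pan's underside is about 30 mm above the bench. Axes as the pan.

How it is judged:
On the way:
1. the hook hangs on the bar, home in the notch, let go of (z of hook_crown in the frame of rail_mid between -0.0095 and -0.0025 m and x of hook_crown in the frame of rail_mid between -0.012 and 0.012 m and angle between hook_tab's own z axis and vertical below 0.35 rad and contact force between the fingers and hook below 0.1 N), for 0.2 s.
At the end, for the whole second after the job is handed in: The hook sits upright in the notch (hook_crown 2.5 to 9.5 mm below rail_mid, within 12 mm of the bar's middle plane, yaw within 0.6 rad); the pan hangs from its lower curl (pan_bail within 20 mm of hook_low), level within 0.26 rad, 15 mm off the bench; sway under 80 mm/s (z of hook_crown in the frame of rail_mid between -0.0095 and -0.0025 m and x of hook_crown in the frame of rail_mid between -0.012 and 0.012 m and angle between hook_tab's own z axis and vertical below 0.35 rad and z of hook_low in the frame of rail_mid below -0.11 m and distance between pan_bail and hook_low below 0.02 m and contact force between pan and hook above 0.5 N and angle between pan's own z axis and vertical below 0.26 rad and height (world z) of pan above 0.015 m and angle between the y axis of hook and the y axis of rail, either way round below 0.6 rad and linear speed of each of pan, hook below 0.08 m/s); the robot touches nothing.
It fails at once if the rail is pressed or dragged with more than 30 N (contact force between rail and anything else above 30 N).
It fails at once if the pan is forced against the hook with more than 25 N (contact force between pan and hook above 25 N).
It also fails if it takes over 72 s, if anything falls off the work surface, if the arm or the gripper's body presses on something with over 40 N, if the wrist force passes 120 N, or if a joint passes its speed limit or range.

## Working session

There is one attempt and no reset: what is moved stays moved. The work goes in short steps, Python scripts to look and compute and a tool call to move; the robot and the scene stay as the last step left them, time stands still between calls to the robot, and variables do not carry over. Pictures are saved under pics/ and viewed, and the job is handed in when it is done.

Besides the shell and the picture viewer there is one more tool, called after ">>>" as name(argument=value, ...) on one line, values as JSON. carry_out: Moves the arm, as the interface text tells. Shift numbers are shares of 0.04 m and turn numbers shares of 5 degrees, none past 1 either way. Its arguments: {"type":"object","properties":{"moves":{"type":"array"}},"required":["moves"]}

```bash
ls; mkdir -p pics; python3 - <<'E'
from plant import state, grab_frame, ticket, manip
import cv2,numpy as np
s=state();print(s);print([ (a,getattr(manip,a)) for a in dir(manip) if a[0]!='_'])
for n in ["scene","top","wrist"]:
    f=grab_frame(n);cv2.imwrite(f"pics/{n}0.png",f["frame"][:,:,::-1]);np.savez(f"{n}0.npz",**f)
    print(n,f["K"].tolist(),f["k1"],f.get("world_from_camera",f.get("hand_eye")))
E
```

```text
pics
{'time': 0.0, 'joint_pos': array([ 1.09800355e+00,  5.33712690e-02,  1.61432650e+00,  4.94808857e-05,
        1.47597096e+00, -1.18992586e-01]), 'joint_vel': array([ 0.00034887, -0.00057806,  0.00059508,  0.00022368, -0.00037341,
        0.0006099 ]), 'joint_efforts': array([-2.19145863e-03, -3.93681943e+01, -3.70172060e+01, -3.12323000e-04,
        6.98476390e-03,  2.59572055e-06]), 'tool_pos': array([0.21623519, 0.58573323, 0.23003466]), 'tool_rot': array([ 4.66337591e-04,  8.20508412e-01,  5.71633508e-01, -9.27711720e-04]), 'contact_force': array([-0.59082091,  0.04913966,  0.01091097]), 'ft_torque': array([ 0.01305663, -0.00725687, -0.02590729]), 'gripper_width': 1.0042909909286792}
[('IKError', <class 'plant.IKError'>), ('grip_depth', 0.0187)]
scene [[440.38194926284154, 0.0, 319.97411246812976], [0.0, 440.38194926284154, 191.73927646806172], [0.0, 0.0, 1.0]] -0.042893476620393 [[-0.58653821 -0.31465825  0.74629962 -0.09788767]
 [-0.80951369  0.25699743 -0.52786353  0.47978306]
 [-0.02570047 -0.91375189 -0.40545897  0.5215455 ]
 [ 0.          0.          0.          1.        ]]
top [[417.1225277982144, 0.0, 315.2795820216104], [0.0, 417.1225277982144, 195.39839710320888], [0.0, 0.0, 1.0]] -0.09262023824392579 [[-0.02157356 -0.99356492  0.11119049  0.4181944 ]
 [-0.99953175  0.01902081 -0.02396832  0.04753915]
 [ 0.02169915 -0.1116555  -0.99351004  1.00075531]
 [ 0.          0.          0.          1.        ]]
wrist [[332.2946614774777, 0.0, 322.2978204802955], [0.0, 332.2946614774777, 199.84972884928948], [0.0, 0.0, 1.0]] -0.06796925534371777 [[ 9.99999974e-01  2.27585377e-04  1.33044190e-05  4.43642869e-04]
 [-2.19495151e-04  9.45399243e-01  3.25914441e-01 -8.51215254e-02]
 [ 6.15953734e-05 -3.25914436e-01  9.45399269e-01 -1.42560429e-01]
 [ 0.00000000e+00  0.00000000e+00  0.00000000e+00  1.00000000e+00]]
```

View pics/scene0.png

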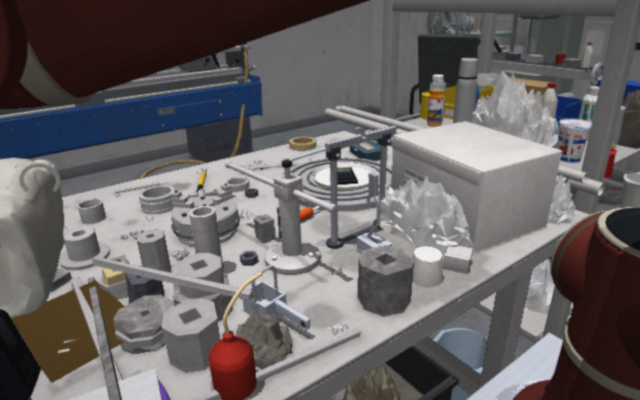

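View pics/top0.png

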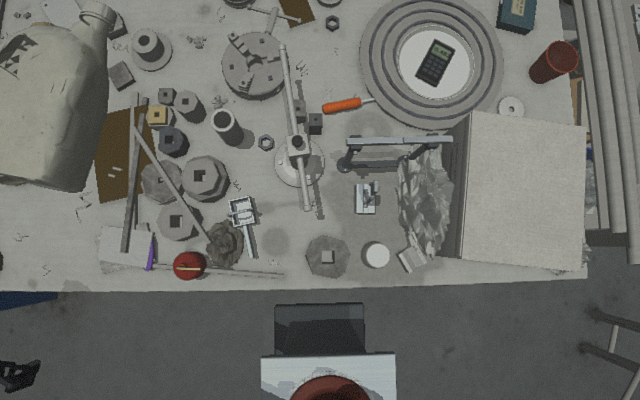

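View pics/wrist0.png

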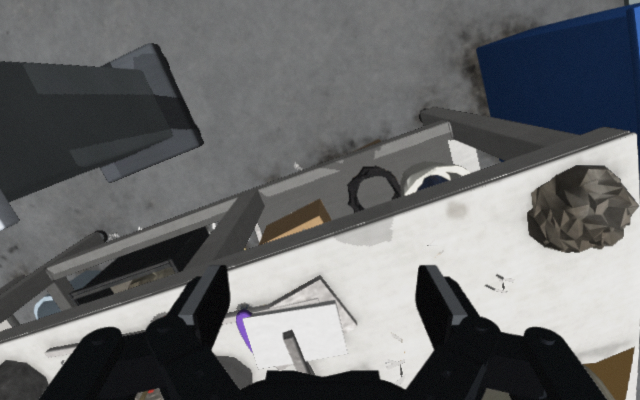

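```bash
cat > h.py <<'E'
import numpy as np,cv2
from scipy.spatial.transform import Rotation as R
def norm(f,uv):
    uv=np.atleast_2d(np.asarray(uv,float));K=f["K"];k=float(f["k1"])
    d=(uv-[K[0,2],K[1,2]])/[K[0,0],K[1,1]]
    s=d.copy()
    for _ in range(20): s=d/(1+k*(s**2).sum(1,keepdims=True))
    return s
def T(f,st=None):
    if "world_from_camera" in f: return f["world_from_camera"]
    M=np.eye(4);q=st["tool_rot"];M[:3,:3]=R.from_quat([q[1],q[2],q[3],q[0]]).as_matrix();M[:3,3]=st["tool_pos"]
    return M@f["hand_eye"]
def plane(f,uv,z,M):
    s=norm(f,uv);d=np.c_[s,np.ones(len(s))]@M[:3,:3].T;o=M[:3,3]
    return o+d*((z-o[2])/d[:,2])[:,None]
def cloud(f,M):
    h,w=f["z_map"].shape;u,v=np.meshgrid(np.arange(w),np.arange(h))
    s=norm(f,np.c_[u.ravel(),v.ravel()]);z=f["z_map"].ravel()[:,None]
    p=np.c_[s*z,z]@M[:3,:3].T+M[:3,3];p[z[:,0]==0]=np.nan
    return p.reshape(h,w,3)
def proj(f,P,M):
    P=np.atleast_2d(P);c=(P-M[:3,3])@M[:3,:3];s=c[:,:2]/c[:,2:];s=s*(1+float(f["k1"])*(s**2).sum(1,keepdims=True))
    return s*[f["K"][0,0],f["K"][1,1]]+[f["K"][0,2],f["K"][1,2]]
def save(name,im,x0,x1,y0,y1,k):
    cv2.imwrite(name,cv2.resize(im[y0:y1,x0:x1,::-1],None,fx=k,fy=k,interpolation=cv2.INTER_CUBIC))
def look(n,name):
    from plant import state,grab_frame
    s=state();f=grab_frame(n);np.savez(name+".npz",**f,tool_pos=s["tool_pos"],tool_rot=s["tool_rot"]);return s,f
E
python3 - <<'E'
from h import *
t=dict(np.load("top0.npz"));s=dict(np.load("scene0.npz"))
save("pics/t1.png",t["frame"],200,470,110,290,2.9)
save("pics/s1.png",s["frame"],200,460,110,330,2.7)
c=cloud(t,T(t))
for uv in [(400,138),(350,140),(445,140),(366,185),(366,198),(372,205),(366,212),(242,211),(250,245),(298,145),(327,255),(376,255),(307,205),(283,50),(380,162),(425,200),(223,240)]:
    print(uv,np.round(c[uv[1],uv[0]],4))
E
```

```text
(400, 138) [ 0.6085 -0.1322  0.2424]
(350, 140) [ 0.6045 -0.0372  0.2477]
(445, 140) [ 0.602  -0.2158  0.2497]
(366, 185) [ 0.548  -0.0947  0.0394]
(366, 198) [ 0.5141 -0.0889  0.0715]
(372, 205) [ 0.5008 -0.1071  0.0389]
(366, 212) [ 0.4849 -0.0927  0.0374]
(242, 211) [nan nan nan]
(250, 245) [0.4144 0.1755 0.0449]
(298, 145) [0.6007 0.0595 0.23  ]
(327, 255) [ 0.3869 -0.0012  0.0041]
(376, 255) [ 0.386  -0.1089  0.06  ]
(307, 205) [0.4916 0.0445 0.1767]
(283, 50) [0.8182 0.0886 0.1757]
(380, 162) [ 0.6083 -0.1359  0.0065]
(425, 200) [ 0.5028 -0.2108  0.1147]
(223, 240) [0.4269 0.238  0.0411]
```

View pics/t1.png

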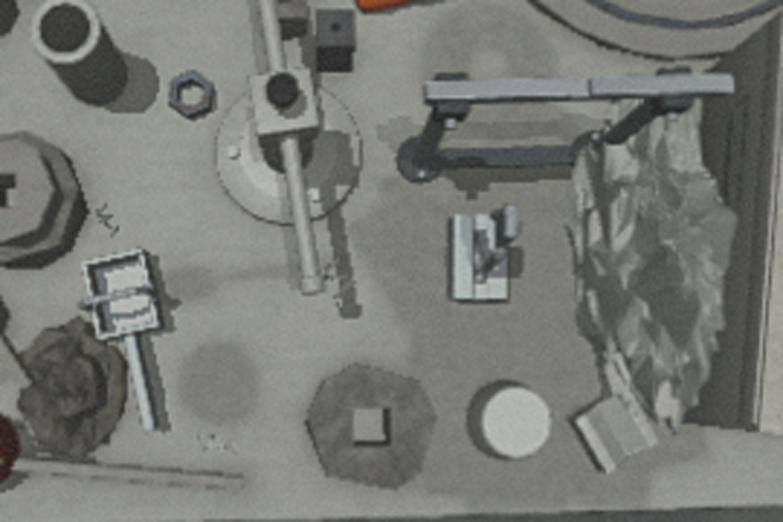

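View pics/s1.png

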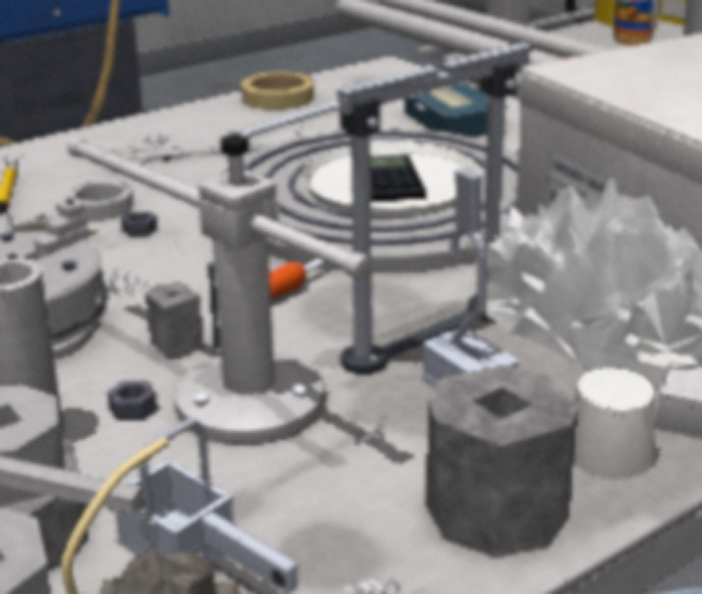

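```bash
python3 - <<'E'
from h import *
t=dict(np.load("top0.npz"));s=dict(np.load("scene0.npz"))
save("pics/t2.png",t["frame"],340,460,125,215,6.6)
save("pics/s2.png",s["frame"],315,405,120,250,4.5)
for n,f in(("t",t),("s",s)):
    c=cloud(f,T(f))
    m=(abs(c[...,2]-.245)<.008)&(c[...,0]>.57)&(c[...,0]<.65)&(c[...,1]<0)&(c[...,1]>-.27)
    p=c[m];print(n,m.sum(),np.nanmin(p,0),np.nanmax(p,0))
    y=p[:,1]
    for a in np.arange(-.25,-.02,.02):
        q=p[(y>=a)&(y<a+.02)]
        if len(q):print(round(a,3),len(q),np.median(q,0).round(4),q[:,0].min().round(4),q[:,0].max().round(4))
    m=(c[...,2]>.1)&(c[...,2]<.23)&(c[...,0]>.45)&(c[...,0]<.58)&(c[...,1]<-.05)&(c[...,1]>-.16)
    p=c[m];v,u=np.where(m);print("tab",m.sum());
    print(np.c_[u,v,p.round(4)][::max(1,len(p)//40)])
E
```

```text
t 937 [ 0.58888118 -0.23026782  0.23703621] [ 0.61882909 -0.03104511  0.25288659]
-0.25 1 [ 0.6062 -0.2303  0.2479] 0.6062 0.6062
-0.23 75 [ 0.6042 -0.22    0.2487] 0.5992 0.6107
-0.21 124 [ 0.6028 -0.1993  0.2465] 0.5929 0.6188
-0.19 95 [ 0.6042 -0.1826  0.248 ] 0.5928 0.6188
-0.17 77 [ 0.6043 -0.1597  0.2486] 0.5988 0.6108
-0.15 86 [ 0.6046 -0.1398  0.2476] 0.5986 0.6112
-0.13 72 [ 0.6029 -0.119   0.2477] 0.5979 0.6109
-0.11 81 [ 0.603  -0.1004  0.2484] 0.5975 0.6097
-0.09 87 [ 0.603  -0.0798  0.2484] 0.5976 0.61
-0.07 115 [ 0.6017 -0.0573  0.2474] 0.5889 0.6161
-0.05 124 [ 0.6007 -0.042   0.2468] 0.5889 0.6159
tab 141
[[ 3.750e+02  1.800e+02  5.372e-01 -9.050e-02  1.907e-01]
 [ 3.740e+02  1.810e+02  5.357e-01 -8.900e-02  1.873e-01]
 [ 3.770e+02  1.810e+02  5.352e-01 -9.450e-02  1.903e-01]
 [ 3.720e+02  1.820e+02  5.415e-01 -9.380e-02  1.328e-01]
 [ 3.750e+02  1.820e+02  5.337e-01 -9.100e-02  1.869e-01]
 [ 3.780e+02  1.820e+02  5.332e-01 -9.650e-02  1.896e-01]
 [ 3.720e+02  1.830e+02  5.343e-01 -8.790e-02  1.689e-01]
 [ 3.750e+02  1.830e+02  5.316e-01 -9.080e-02  1.877e-01]
 [ 3.78
[... 4732 characters left out ...]
01]
 [ 3.770e+02  1.980e+02  5.100e-01 -9.460e-02  1.365e-01]
 [ 3.770e+02  1.990e+02  5.048e-01 -8.980e-02  1.374e-01]
 [ 3.770e+02  2.000e+02  5.064e-01 -9.130e-02  1.342e-01]
 [ 3.780e+02  2.010e+02  5.039e-01 -9.190e-02  1.326e-01]
 [ 3.780e+02  2.020e+02  5.044e-01 -9.250e-02  1.300e-01]
 [ 3.780e+02  2.030e+02  5.035e-01 -9.170e-02  1.282e-01]
 [ 3.790e+02  2.040e+02  5.035e-01 -9.460e-02  1.251e-01]
 [ 3.790e+02  2.060e+02  5.032e-01 -9.450e-02  1.206e-01]
 [ 3.790e+02  2.080e+02  5.040e-01 -9.550e-02  1.154e-01]
 [ 3.790e+02  2.100e+02  5.021e-01 -9.380e-02  1.120e-01]
 [ 3.790e+02  2.120e+02  5.022e-01 -9.410e-02  1.072e-01]
 [ 3.790e+02  2.140e+02  5.013e-01 -9.340e-02  1.031e-01]]
```

View pics/t2.png

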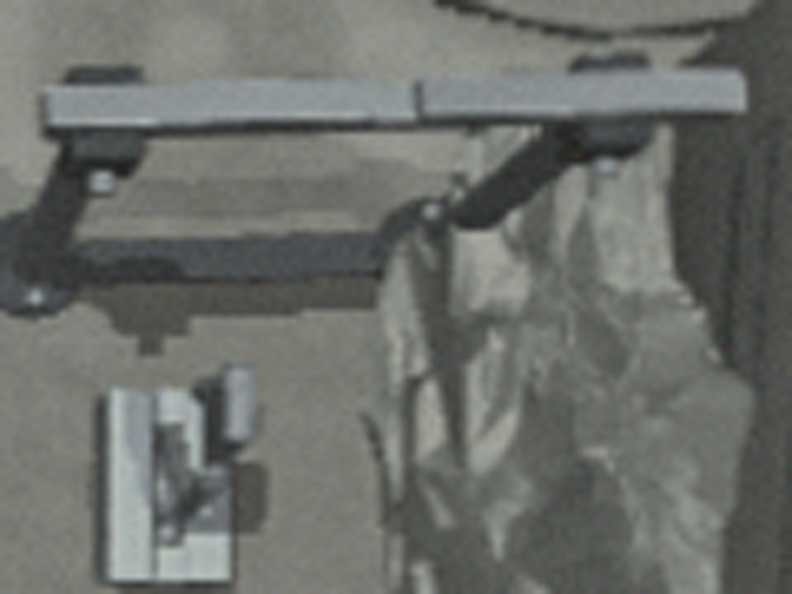

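View pics/s2.png

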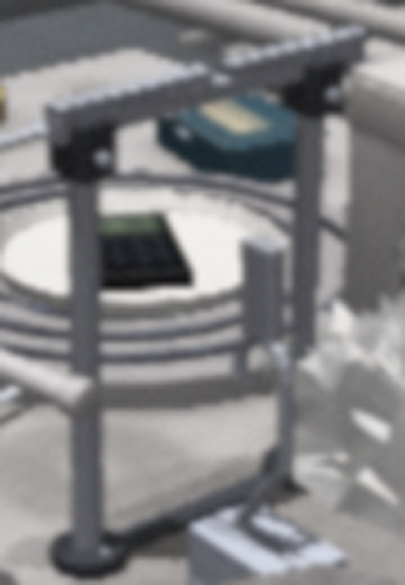

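>>> carry_out(moves=[[[0,0,-1,0,0,-0.5,1],[0,0,-1,0,0,-0.5,1],[0,0,-1,0,0,-0.5,1],[0,0,-1,0,0,-0.5,1],[0,0,-0.05,0,0,-0.5,1],[0,0,0,-0.9,0.37,-0.05,1],[0,0,0,-0.9,0.37,-0.05,1],[0,0,0,-0.9,0.37,-0.05,1]]])

```text
time: 0.82
tool_pos: [0.2609, 0.4772, 0.3372]
tool_rot: [0.0, 0.707, 0.708, -0.0]
contact_force: [0.8, -0.2, 0.8]
gripper_width: 0.999
```

>>> carry_out(moves=[[[0,0,0,-0.9,0.37,-0.05,1],[0,0,0,-0.9,0.37,-0.05,1],[0,0,0,-0.9,0.37,-0.05,1],[0,0,0,-0.9,0.37,-0.05,1],[0,0,0,-0.9,0.37,-0.05,1],[0,0,0,-0.9,0.37,-0.05,1],[0,0,0,-0.9,0.37,-0.05,1],[0,0,0,-0.9,0.37,-0.05,1]]])

```text
time: 1.48
tool_pos: [0.3792, 0.1884, 0.3532]
tool_rot: [0.0, 0.707, 0.707, 0.0]
contact_force: [1.8, 0.3, 0.1]
gripper_width: 1.005
```

>>> carry_out(moves=[[[0,0,0,-0.93,0.37,-0.05,1],[0,0,0,-0.93,0.37,-0.05,1],[0,0,0,-0.93,0.37,0,1],[0,0,0,-0.93,0.37,0,1],[0,0,0,-0.93,0.37,0,1],[0,0,0,-0.93,0.37,0,1],[0,0,0,-0.93,0.37,0,1],[0,0,0,-0.93,0.37,0,1]]])

```text
time: 2.15
tool_pos: [0.4976, -0.1095, 0.357]
tool_rot: [-0.0, 0.707, 0.707, 0.0]
contact_force: [0.2, 0.3, 1.1]
gripper_width: 1.004
```

>>> carry_out(moves=[[[0,0,0,0,0,0,1],[0,0,0,0,0,0,1],[0,0,0,0,0,0,1]]])

```text
time: 2.4
tool_pos: [0.4973, -0.1073, 0.3569]
tool_rot: [-0.001, 0.707, 0.707, -0.0]
contact_force: [1.0, -0.4, -0.4]
gripper_width: 1.005
```

```bash
python3 - <<'E'
from h import *
s,f=look("wrist","w1");print(s["tool_pos"],s["tool_rot"],s["contact_force"])
cv2.imwrite("pics/w1.png",f["frame"][:,:,::-1])
E
```

```text
[ 0.49727343 -0.10730274  0.35685602] [-6.21661785e-04  7.07381259e-01  7.06831921e-01 -5.50574251e-05] [ 1.00805147 -0.39926717 -0.39675518]
```

View pics/w1.png

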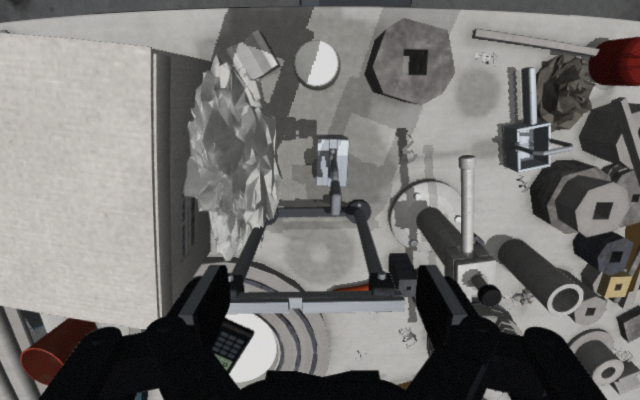

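```bash
python3 - <<'E'
from h import *
f=dict(np.load("w1.npz"));M=T(f,f)
save("pics/w1a.png",f["frame"],220,420,125,325,3.9)
c=cloud(f,M)
for uv in [(260,300),(280,302),(295,303),(310,303),(335,305),(336,205),(336,212),(330,160),(270,210),(260,240),(250,220),(240,200)]:
    print(uv,c[uv[1],uv[0]].round(4))
# foil extent
t=dict(np.load("top0.npz"));c=cloud(t,T(t))
for x in np.arange(.36,.62,.02):
    m=(abs(c[...,0]-x)<.01)&(c[...,1]<-.12)&(c[...,1]>-.26)
    print(x.round(2),[(yy.round(3),np.nanmax(np.r_[0,c[m&(abs(c[...,1]-yy)<.005)][:,2]]).round(3)) for yy in np.arange(-.15,-.22,-.01)])
E
```

```text
(260, 300) [ 0.598  -0.1638  0.243 ]
(280, 302) [ 0.5981 -0.145   0.2456]
(295, 303) [ 0.6031 -0.1319  0.2402]
(310, 303) [ 0.5981 -0.1176  0.247 ]
(335, 305) [ 0.6005 -0.0949  0.2468]
(336, 205) [ 0.5246 -0.0928  0.189 ]
(336, 212) [ 0.5326 -0.0926  0.1876]
(330, 160) [ 0.5169 -0.0948  0.0132]
(270, 210) [ 0.591  -0.1859  0.0273]
(260, 240) [ 0.6152 -0.1931  0.0816]
(250, 220) [ 0.5863 -0.2056  0.0786]
(240, 200) [ 0.5504 -0.2118  0.0986]
0.36 [(np.float64(-0.15), np.float64(0.005)), (np.float64(-0.16), np.float64(0.007)), (np.float64(-0.17), np.float64(0.038)), (np.float64(-0.18), np.float64(0.039)), (np.float64(-0.19), np.float64(0.037)), (np.float64(-0.2), np.float64(0.033)), (np.float64(-0.21), np.float64(0.034)), (np.float64(-0.22), np.float64(0.039))]
0.38 [(np.float64(-0.15), np.float64(0.004)), (np.float64(-0.16), np.float64(0.035)), (np.float64(-0.17), np.float64(0.039)), (np.float64(-0.18), np.float64(0.038)), (np.float64(-0.19), np.float64(0.033)), (np.float64(-0.2), np.float64(0.035)), (np.float64(-0.21), np.float64(0.041)), (np.float64(-0.22), np.float64(0.069))]
0.4 [(
[... 2854 characters left out ...]
t64(0.109)), (np.float64(-0.22), np.float64(0.116))]
0.58 [(np.float64(-0.15), np.float64(0.007)), (np.float64(-0.16), np.float64(0.005)), (np.float64(-0.17), np.float64(0.027)), (np.float64(-0.18), np.float64(0.036)), (np.float64(-0.19), np.float64(0.227)), (np.float64(-0.2), np.float64(0.228)), (np.float64(-0.21), np.float64(0.092)), (np.float64(-0.22), np.float64(0.101))]
0.6 [(np.float64(-0.15), np.float64(0.253)), (np.float64(-0.16), np.float64(0.252)), (np.float64(-0.17), np.float64(0.253)), (np.float64(-0.18), np.float64(0.251)), (np.float64(-0.19), np.float64(0.251)), (np.float64(-0.2), np.float64(0.251)), (np.float64(-0.21), np.float64(0.25)), (np.float64(-0.22), np.float64(0.252))]
```

View pics/w1a.png

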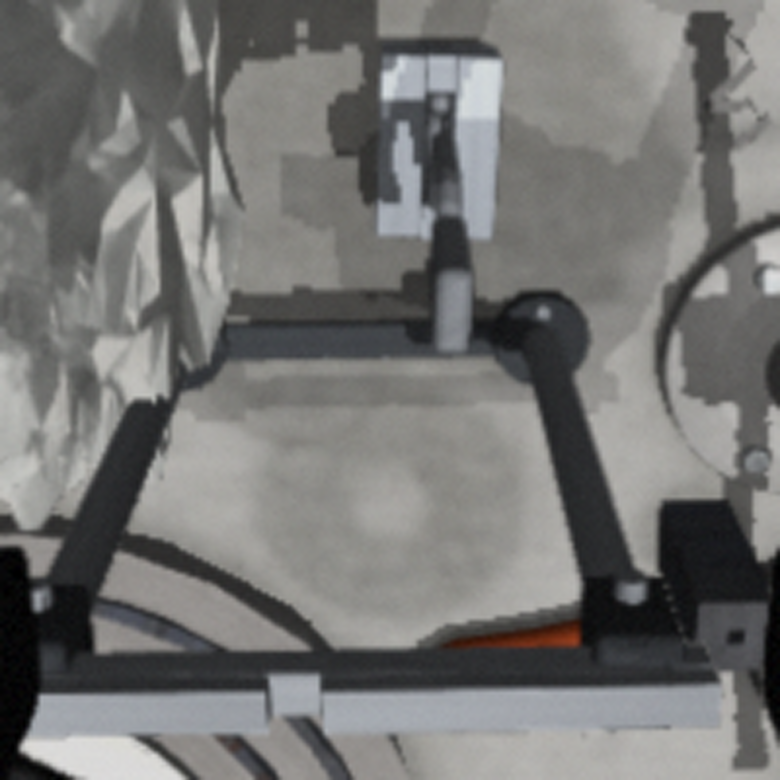

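```bash
python3 - <<'E'
from h import *
f=dict(np.load("w1.npz"));M=T(f,f)
g=lambda u,v:(220+(u+.5)/3.9-.5,125+(v+.5)/3.9-.5)
for n,uv,z in [("notchL",(268,695),.240),("notchR",(322,695),.240),("notchLtop",(267,705),.247),("notchRtop",(323,705),.247),("bar front",(200,692),.247),("bar back",(200,731),.247),("barfrontR",(600,683),.247),("barbackR",(600,725),.247),("tabfront",(452,272),.189),("tabback",(454,350),.189),("tabL",(438,311),.189),("tabR",(471,311),.189),("holderFL",(380,57),.036),("hFR",(502,57),.036),("hBL",(377,236),.036),("hBR",(492,240),.036)]:
    print(n,plane(f,g(*uv),z,M).round(4))
E
```

```text
notchL [[ 0.6031 -0.1381  0.24  ]]
notchR [[ 0.6031 -0.1252  0.24  ]]
notchLtop [[ 0.6008 -0.1376  0.247 ]]
notchRtop [[ 0.6007 -0.1245  0.247 ]]
bar front [[ 0.5972 -0.1531  0.247 ]]
bar back [[ 0.6083 -0.1537  0.247 ]]
barfrontR [[ 0.5948 -0.0602  0.247 ]]
barbackR [[ 0.6066 -0.0596  0.247 ]]
tabfront [[ 0.5135 -0.0934  0.189 ]]
tabback [[ 0.5346 -0.0926  0.189 ]]
tabL [[ 0.524  -0.0968  0.189 ]]
tabR [[ 0.524  -0.0884  0.189 ]]
holderFL [[ 0.4826 -0.1136  0.036 ]]
hFR [[ 0.4826 -0.0701  0.036 ]]
hBL [[ 0.5492 -0.1151  0.036 ]]
hBR [[ 0.5508 -0.0722  0.036 ]]
```

>>> carry_out(moves=[[[0,0,0,0.12,0.22,0.6,1],[0,0,0,0.12,0.22,0.6,1],[0,0,0,0.13,0.22,0.6,1],[0,0,0,0,0,0.6,1],[0,0,0,0,0,0.6,1],[0,0,0,0,0,0.6,1],[0,0,0,0,0,0.6,1],[0,0,0,0,0,0.6,1]]])

```text
time: 3.12
tool_pos: [0.5237, -0.0909, 0.1648]
tool_rot: [0.0, 0.706, 0.708, 0.0]
contact_force: [0.4, -0.7, -0.3]
gripper_width: 0.997
```

>>> carry_out(moves=[[[0,0,0,0,0,0.25,1],[0,0,0,0,0,0,1],[0,0,0,0,0,0,1]]])

```text
time: 3.37
tool_pos: [0.5239, -0.0919, 0.1559]
tool_rot: [0.0, 0.707, 0.707, 0.0]
contact_force: [0.2, 0.4, -0.1]
gripper_width: 1.0
```

```bash
python3 - <<'E'
from h import *
s,f=look("wrist","w2");print(s["tool_pos"],s["tool_rot"],s["contact_force"])
cv2.imwrite("pics/w2.png",f["frame"][:,:,::-1])
s,f=look("scene","s2");save("pics/s2b.png",f["frame"],270,450,60,260,3.9)
E
```

```text
[ 0.52392683 -0.09186061  0.15587854] [1.11779589e-04 7.06771224e-01 7.07442167e-01 6.67293639e-05] [ 0.21411655  0.38449085 -0.14179398]
```

View pics/w2.png

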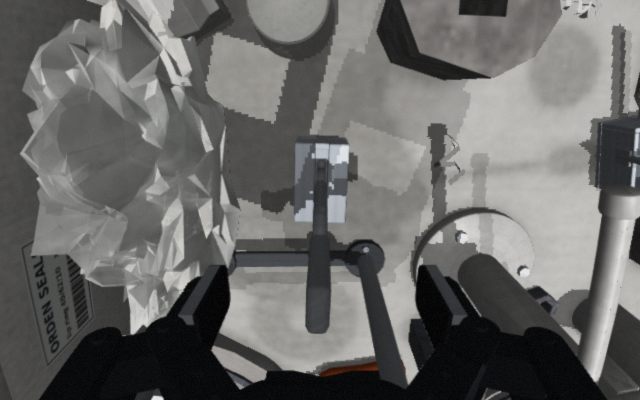

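View pics/s2b.png

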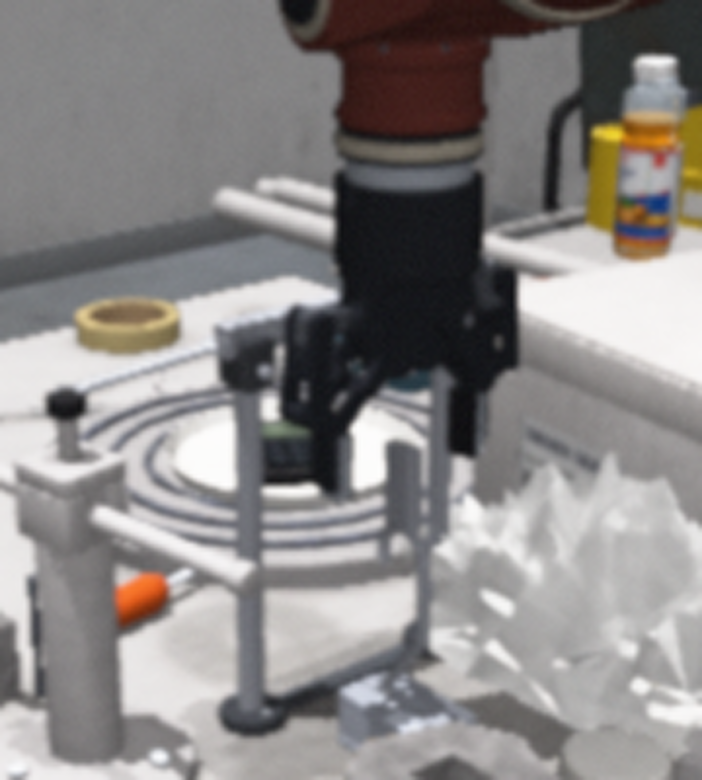

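>>> carry_out(moves=[[[0,0,0,-0.03,0,0.05,0],[0,0,0,0,0,0,-0.5],[0,0,0,0,0,0,-1],[0,0,0,0,0,0,-1],[0,0,0,0,0,0,-1],[0,0,0,0,0,0,-1],[0,0,0,0,0,0,-1],[0,0,0,0,0,0,-1]]])

```text
time: 4.13
tool_pos: [0.524, -0.094, 0.1535]
tool_rot: [0.0, 0.707, 0.707, -0.0]
contact_force: [-0.7, 0.1, 0.9]
gripper_width: 0.108
```

>>> carry_out(moves=[[[0,0,0,0,0,0,-1],[0,0,0,0,0,0,-1],[0,0,0,0,0,0,-1],[0,0,0,0,0,0,-1]]])

```text
time: 4.47
tool_pos: [0.524, -0.094, 0.1534]
tool_rot: [0.0, 0.707, 0.707, -0.0]
contact_force: [0.7, -1.2, 0.9]
gripper_width: 0.107
```

>>> carry_out(moves=[[[0,0,0,0,0,-0.15,-1],[0,0,0,0,0,-0.25,-1],[0,0,0,0,0,-0.25,-1],[0,0,0,0,0,-0.35,-1],[0,0,0,0,0,-0.5,-1],[0,0,0,0,0,-0.7,-1],[0,0,0,0,0,-0.7,-1],[0,0,0,0,0,-0.6,-1]]])

```text
time: 5.13
tool_pos: [0.5241, -0.0938, 0.2966]
tool_rot: [0.001, 0.707, 0.707, 0.001]
contact_force: [0.4, -0.8, -1.0]
gripper_width: 0.11
```

>>> carry_out(moves=[[[0,0,0,0,0,0,-1],[0,0,0,0,0,0,-1],[0,0,0,0,0,0,-1]]])

```text
time: 5.38
tool_pos: [0.5236, -0.0937, 0.2929]
tool_rot: [-0.0, 0.707, 0.707, -0.0]
contact_force: [0.1, 1.1, -1.5]
gripper_width: 0.107
```

```bash
python3 - <<'E'
from h import *
s,f=look("wrist","w3");print(s["tool_pos"],s["tool_rot"],s["contact_force"],s["gripper_width"])
cv2.imwrite("pics/w3.png",f["frame"][:,:,::-1])
s,f=look("scene","s3");save("pics/s3.png",f["frame"],270,450,40,240,3.9)
E
```

```text
[ 0.52356622 -0.09365779  0.29289317] [-3.20985944e-04  7.07201137e-01  7.07012333e-01 -1.03269527e-04] [ 0.08896902  1.0677052  -1.46117907] 0.10721966734322978
```

View pics/w3.png

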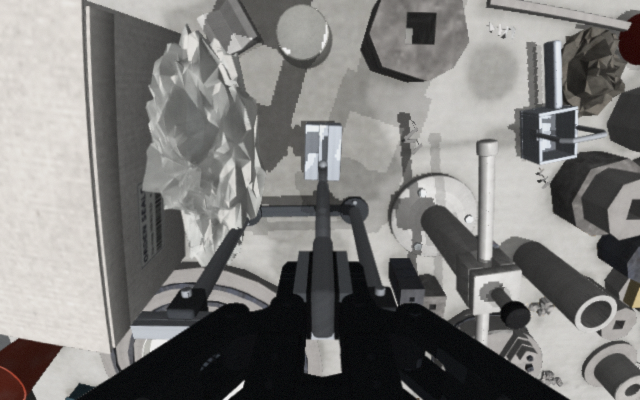

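View pics/s3.png

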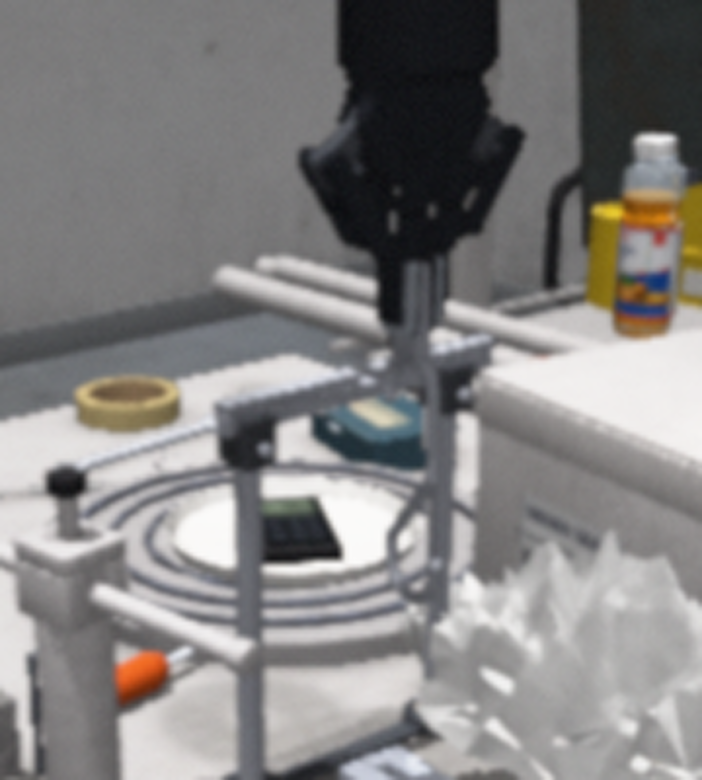

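```bash
python3 - <<'E'
from h import *
for n in("s3","w3"):
    f=dict(np.load(n+".npz"));c=cloud(f,T(f,f))
    m=(abs(c[...,1]+.094)<.012)&(c[...,0]>.48)&(c[...,0]<.575)&(c[...,2]>.135)&(c[...,2]<.3)
    p=c[m]
    for z in np.arange(.14,.3,.008):
        q=p[abs(p[:,2]-z)<.004]
        if len(q):print(n,z.round(3),len(q),"x",np.sort(q[:,0]).round(3)[::max(1,len(q)//8)],"y",np.median(q[:,1]).round(4))
E
```

```text
s3 0.148 26 x [0.502 0.505 0.509 0.511 0.514 0.518 0.519 0.522 0.525] y -0.0908
s3 0.156 31 x [0.498 0.5   0.502 0.504 0.509 0.522 0.525 0.526 0.528 0.529 0.533] y -0.0914
s3 0.164 30 x [0.496 0.497 0.498 0.499 0.502 0.528 0.529 0.53  0.532 0.533] y -0.0914
s3 0.172 28 x [0.496 0.496 0.497 0.5   0.501 0.529 0.53  0.531 0.533 0.535] y -0.0915
s3 0.18 12 x [0.526 0.526 0.528 0.529 0.529 0.529 0.529 0.53  0.531 0.531 0.533 0.533] y -0.0908
s3 0.188 14 x [0.518 0.519 0.52  0.522 0.522 0.522 0.522 0.525 0.525 0.525 0.526 0.528
 0.529 0.531] y -0.0903
s3 0.196 12 x [0.514 0.514 0.515 0.517 0.517 0.518 0.519 0.519 0.519 0.52  0.521 0.523] y -0.0906
s3 0.204 14 x [0.507 0.507 0.508 0.509 0.51  0.511 0.512 0.513 0.513 0.514 0.514 0.515
 0.516 0.516] y -0.0907
s3 0.212 15 x [0.5   0.501 0.501 0.502 0.504 0.504 0.506 0.506 0.507 0.507 0.507 0.509
 0.51  0.51  0.513] y -0.0915
s3 0.22 16 x [0.499 0.5   0.5   0.501 0.501 0.502 0.502 0.503] y -0.0919
s3 0.228 16 x [0.499 0.5   0.501 0.502 0.502 0.503 0.503 0.504] y -0.0928
s3 0.236 18 x [0.499 0.5   0.501 0.501 0.502 0.503 0.503 0.505 0.509] y -0.
[... 1052 characters left out ...]
9 0.5   0.5   0.5   0.5   0.501 0.501 0.502 0.502] y -0.0924
w3 0.236 51 x [0.5   0.5   0.5   0.5   0.501 0.501 0.501 0.502 0.502] y -0.0924
w3 0.244 61 x [0.5   0.5   0.501 0.501 0.501 0.501 0.501 0.502 0.503] y -0.0924
w3 0.252 65 x [0.501 0.501 0.501 0.501 0.502 0.502 0.502 0.503 0.504] y -0.0924
w3 0.26 76 x [0.501 0.501 0.501 0.502 0.502 0.502 0.503 0.503 0.504] y -0.093
w3 0.268 123 x [0.501 0.502 0.502 0.503 0.503 0.503 0.504 0.504 0.506] y -0.0925
w3 0.276 279 x [0.503 0.505 0.506 0.507 0.507 0.508 0.509 0.511 0.512] y -0.0925
w3 0.284 125 x [0.509 0.51  0.511 0.511 0.511 0.511 0.511 0.512 0.513] y -0.093
w3 0.292 162 x [0.51  0.511 0.511 0.511 0.511 0.511 0.512 0.512 0.513] y -0.093
```

>>> carry_out(moves=[[[-0.5,0,0,-0.32,0,0,-1],[0,0,0,-0.32,0,0,-1],[0,0,0,-0.32,0,0,-1],[0,0,0,0,0.3,0.01,-1],[0,0,0,0,0,0,-1],[0,0,0,0,0,0,-1]]])

```text
time: 5.98
tool_pos: [0.5357, -0.1329, 0.2926]
tool_rot: [0.014, 0.707, 0.707, 0.015]
contact_force: [-0.3, -0.7, -1.3]
gripper_width: 0.107
```

```bash
python3 - <<'E'
from h import *
s,f=look("scene","s4");print(s["tool_pos"],s["tool_rot"]);save("pics/s4.png",f["frame"],290,430,70,200,5)
s,g=look("wrist","w4");save("pics/w4.png",g["frame"],220,420,125,325,3.9)
for n,f in (("s",f),("w",g)):
    c=cloud(f,T(f,s))
    m=(abs(c[...,1]+.131)<.014)&(c[...,0]>.49)&(c[...,0]<.59)&(c[...,2]>.135)&(c[...,2]<.31)
    p=c[m]
    for z in np.arange(.14,.31,.008):
        q=p[abs(p[:,2]-z)<.004]
        if len(q):print(n,z.round(3),len(q),"x",np.sort(q[:,0]).round(3)[::max(1,len(q)//8)],"y",np.median(q[:,1]).round(4))
E
```

```text
[ 0.53571577 -0.13288883  0.29257116] [0.01436845 0.70734043 0.70657043 0.01487553]
s 0.148 19 x [0.523 0.527 0.529 0.53  0.532 0.534 0.537 0.539 0.541 0.551] y -0.1304
s 0.156 34 x [0.517 0.518 0.52  0.531 0.539 0.541 0.544 0.546 0.548] y -0.131
s 0.164 26 x [0.514 0.516 0.517 0.519 0.545 0.547 0.548 0.55  0.553] y -0.1303
s 0.172 29 x [0.512 0.514 0.515 0.516 0.518 0.547 0.549 0.55  0.551 0.553] y -0.1311
s 0.18 12 x [0.543 0.544 0.544 0.545 0.547 0.547 0.548 0.548 0.551 0.551 0.552 0.555] y -0.1309
s 0.188 13 x [0.536 0.537 0.538 0.538 0.539 0.541 0.541 0.542 0.542 0.545 0.545 0.547
 0.549] y -0.1303
s 0.196 13 x [0.53  0.531 0.532 0.532 0.534 0.534 0.535 0.535 0.538 0.539 0.539 0.541
 0.543] y -0.1301
s 0.204 16 x [0.523 0.524 0.527 0.528 0.528 0.531 0.531 0.536] y -0.131
s 0.212 14 x [0.515 0.516 0.517 0.519 0.519 0.52  0.522 0.523 0.523 0.523 0.524 0.524
 0.525 0.527] y -0.1297
s 0.22 14 x [0.515 0.516 0.516 0.516 0.517 0.517 0.518 0.518 0.518 0.519 0.52  0.521
 0.522 0.522] y -0.1308
s 0.228 13 x [0.515 0.516 0.516 0.516 0.516 0.517 0.517 0.517 0.517 0.518 0.519 0.519
 0.519] 
[... 1465 characters left out ...]
x [0.514 0.515 0.515 0.515 0.515 0.515 0.516 0.517 0.518] y -0.1314
w 0.252 61 x [0.514 0.515 0.515 0.515 0.515 0.515 0.516 0.516 0.517] y -0.1314
w 0.26 78 x [0.514 0.515 0.515 0.515 0.515 0.515 0.516 0.516 0.517] y -0.1319
w 0.268 131 x [0.515 0.515 0.516 0.516 0.516 0.517 0.517 0.518 0.52 ] y -0.1314
w 0.276 281 x [0.516 0.518 0.519 0.52  0.521 0.522 0.522 0.523 0.526] y -0.1314
w 0.284 117 x [0.522 0.523 0.523 0.523 0.523 0.524 0.524 0.524 0.526] y -0.1314
w 0.292 170 x [0.522 0.523 0.523 0.523 0.523 0.524 0.524 0.524 0.525] y -0.1319
w 0.3 473 x [0.522 0.523 0.523 0.523 0.523 0.524 0.524 0.525 0.528] y -0.131
w 0.308 444 x [0.522 0.523 0.523 0.523 0.523 0.524 0.524 0.527 0.528] y -0.131
```

View pics/s4.png

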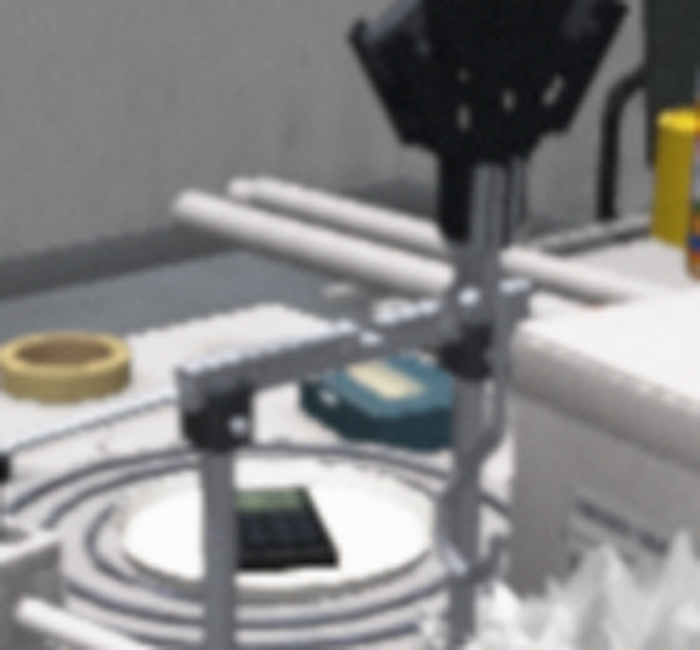

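View pics/w4.png

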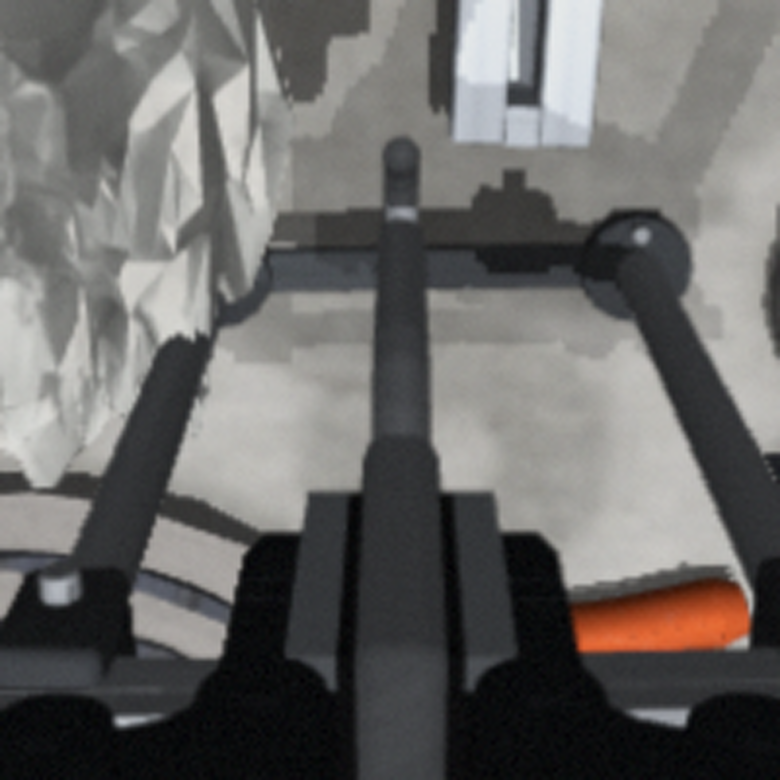

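>>> carry_out(moves=[[[0,0,0,0,0.3,0.01,-1],[0,0,0,0,0.3,0.01,-1],[0,0,0,0,0.3,0.01,-1],[0,0,0,0,0.3,0.01,-1],[0,0,0,0,0.2,0,-1],[0,0,0,0,0.17,0,-1],[0,0,0,0,0.1,0,-1],[0,0,0,0,0,0,-1]]])

```text
time: 6.75
tool_pos: [0.603, -0.1322, 0.2947]
tool_rot: [0.015, 0.707, 0.707, 0.015]
contact_force: [-0.7, 0.4, -1.3]
gripper_width: 0.109
```

>>> carry_out(moves=[[[0,0,0,0,0,0,-1],[0,0,0,0,0,0,-1]]])

```text
time: 6.92
tool_pos: [0.6023, -0.1323, 0.2948]
tool_rot: [0.015, 0.707, 0.707, 0.015]
contact_force: [0.9, 0.3, -0.7]
gripper_width: 0.11
```

```bash
python3 - <<'E'
from h import *
s,f=look("scene","s5");print(s["tool_pos"],s["contact_force"]);save("pics/s5.png",f["frame"],310,430,70,190,5)
s,f=look("top","t5");save("pics/t5.png",f["frame"],330,470,90,200,5)
E
```

```text
[ 0.60233733 -0.13227014  0.29475849] [ 0.93353787  0.25983081 -0.72585431]
```

View pics/s5.png

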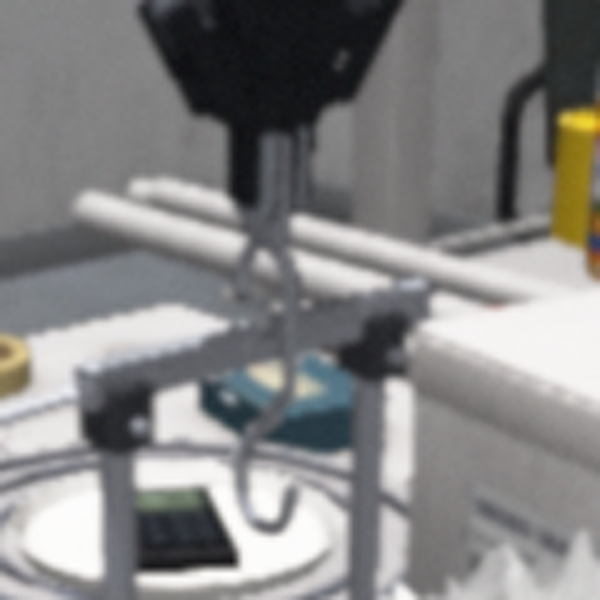

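View pics/t5.png

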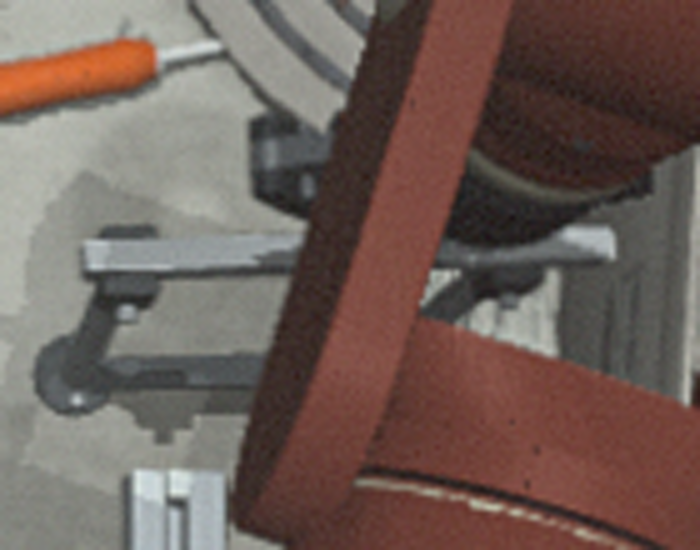

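>>> carry_out(moves=[[[0,0,0,0,-0.01,0.2,-1],[0,0,0,0,-0.01,0.2,-1],[0,0,0,0,-0.01,0.15,-1],[0,0,0,0,0,0.1,-1],[0,0,0,0,0,0,-1],[0,0,0,0,0,0,-1]]])

```text
time: 7.52
tool_pos: [0.6023, -0.1322, 0.268]
tool_rot: [0.015, 0.707, 0.707, 0.015]
contact_force: [1.2, -0.3, -0.3]
gripper_width: 0.107
```

>>> carry_out(moves=[[[0,0,0,0,0,0.025,-1],[0,0,0,0,0,0,-1],[0,0,0,0,0,0,-1]]])

```text
time: 7.77
tool_pos: [0.6029, -0.1323, 0.2682]
tool_rot: [0.016, 0.707, 0.707, 0.016]
contact_force: [0.2, -0.1, -1.1]
gripper_width: 0.104
```

>>> carry_out(moves=[[[0,0,0,0,0,0.025,-1],[0,0,0,0,0,0,-1],[0,0,0,0,0,0,-1]]])

```text
time: 8.02
tool_pos: [0.6027, -0.1323, 0.2668]
tool_rot: [0.015, 0.707, 0.707, 0.015]
contact_force: [0.3, -0.4, -1.1]
gripper_width: 0.11
```

>>> carry_out(moves=[[[0,0,0,0,0,0.025,-1],[0,0,0,0,0,0,-1],[0,0,0,0,0,0,-1]]])

```text
time: 8.27
tool_pos: [0.6027, -0.1323, 0.2656]
tool_rot: [0.015, 0.707, 0.707, 0.015]
contact_force: [0.2, 0.5, -0.8]
gripper_width: 0.106
```

>>> carry_out(moves=[[[0,0,0,0,0,0.025,-1],[0,0,0,0,0,0,-1],[0,0,0,0,0,0,-1]]])

```text
time: 8.52
tool_pos: [0.6027, -0.1322, 0.2646]
tool_rot: [0.015, 0.707, 0.707, 0.015]
contact_force: [-0.2, -0.1, -1.0]
gripper_width: 0.109
```

>>> carry_out(moves=[[[0,0,0,0,0,0.025,-1],[0,0,0,0,0,0,-1],[0,0,0,0,0,0,-1]]])

```text
time: 8.77
tool_pos: [0.6028, -0.1323, 0.2636]
tool_rot: [0.015, 0.707, 0.707, 0.015]
contact_force: [0.0, 0.1, -0.3]
gripper_width: 0.107
```

>>> carry_out(moves=[[[0,0,0,0,0,0.025,-1],[0,0,0,0,0,0,-1],[0,0,0,0,0,0,-1]]])

```text
time: 9.02
tool_pos: [0.6028, -0.1322, 0.2626]
tool_rot: [0.015, 0.707, 0.707, 0.015]
contact_force: [-0.3, 0.1, -0.4]
gripper_width: 0.108
```

>>> carry_out(moves=[[[0,0,0,0,0,0.025,-1],[0,0,0,0,0,0,-1],[0,0,0,0,0,0,-1]]])

```text
time: 9.27
tool_pos: [0.6029, -0.1322, 0.2616]
tool_rot: [0.015, 0.707, 0.707, 0.015]
contact_force: [0.6, 0.3, -1.0]
gripper_width: 0.109
```

```bash
python3 - <<'E'
from h import *
s,f=look("scene","s6");print(s["tool_pos"],s["contact_force"]);save("pics/s6.png",f["frame"],330,410,90,190,7)
E
```

```text
[ 0.60285778 -0.13224589  0.26160515] [ 0.64663421  0.28390333 -0.99039488]
```

View pics/s6.png

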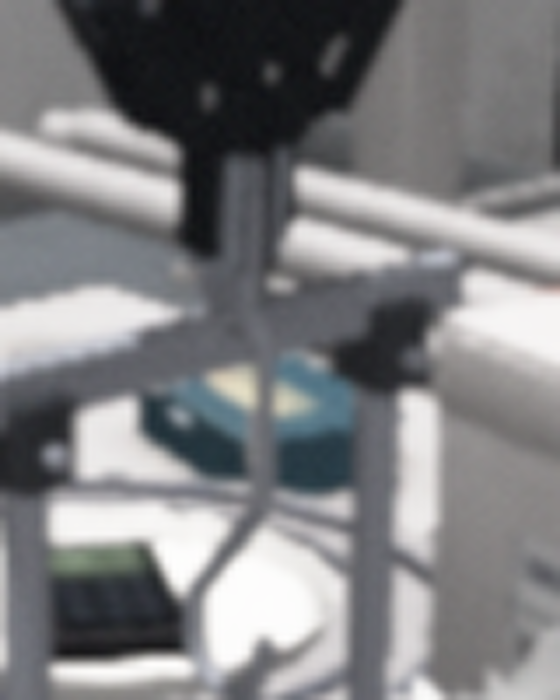

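>>> carry_out(moves=[[[0,0,0,0,0,0.025,-1],[0,0,0,0,0,0,-1],[0,0,0,0,0,0,-1]]])

```text
time: 9.57
tool_pos: [0.6029, -0.1322, 0.2606]
tool_rot: [0.015, 0.707, 0.707, 0.015]
contact_force: [1.6, 0.1, -0.7]
gripper_width: 0.103
```

>>> carry_out(moves=[[[0,0,0,0,0,0.025,-1],[0,0,0,0,0,0,-1],[0,0,0,0,0,0,-1]]])

```text
time: 9.82
tool_pos: [0.6029, -0.1323, 0.2596]
tool_rot: [0.015, 0.707, 0.707, 0.015]
contact_force: [0.0, -0.5, -1.1]
gripper_width: 0.109
```

>>> carry_out(moves=[[[0,0,0,0,0,0.025,-1],[0,0,0,0,0,0,-1],[0,0,0,0,0,0,-1]]])

```text
time: 10.07
tool_pos: [0.6031, -0.1323, 0.2588]
tool_rot: [0.016, 0.707, 0.707, 0.015]
contact_force: [0.3, 0.2, -0.2]
gripper_width: 0.106
```

>>> carry_out(moves=[[[0,0,0,0,0,0.025,-1],[0,0,0,0,0,0,-1],[0,0,0,0,0,0,-1]]])

```text
time: 10.32
tool_pos: [0.6034, -0.1323, 0.2582]
tool_rot: [0.016, 0.707, 0.707, 0.016]
contact_force: [0.8, -0.0, 0.5]
gripper_width: 0.111
```

>>> carry_out(moves=[[[0,0,0,0,0,0,-0.6],[0,0,0,0,0,0,-0.4],[0,0,0,0,0,0,-0.2],[0,0,0,0,0,0,0],[0,0,0,0,0,0,0],[0,0,0,0,0,0,0]]])

```text
time: 10.82
tool_pos: [0.6031, -0.1323, 0.2577]
tool_rot: [0.015, 0.707, 0.707, 0.015]
contact_force: [-0.9, -0.9, -0.6]
gripper_width: 0.497
```

```bash
python3 - <<'E'
from h import *
s,f=look("scene","s7");print(s["tool_pos"],s["contact_force"]);save("pics/s7.png",f["frame"],330,410,90,190,7)
s,f=look("wrist","w7");cv2.imwrite("pics/w7.png",f["frame"][:,:,::-1])
E
```

```text
[ 0.60305303 -0.13228342  0.2576763 ] [-0.85461722 -0.86909961 -0.62504259]
```

View pics/s7.png

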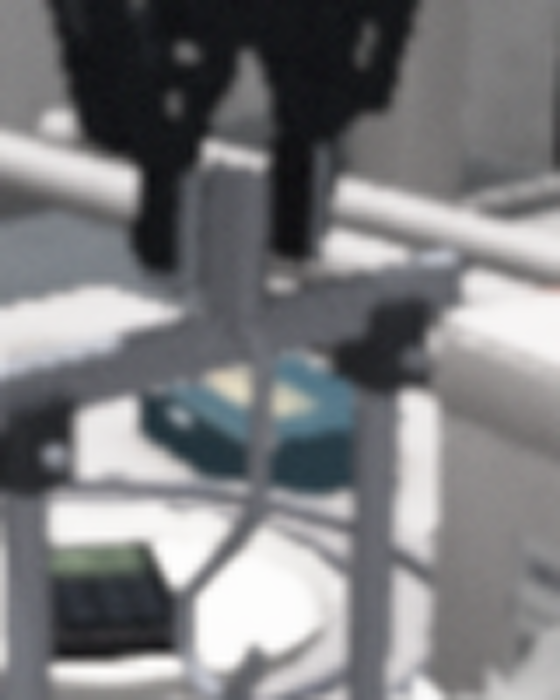

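View pics/w7.png

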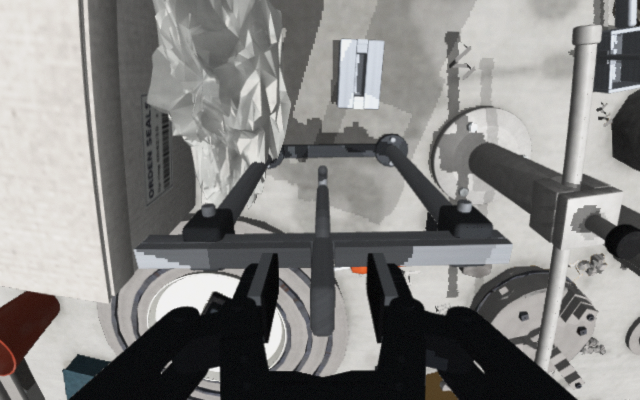

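>>> carry_out(moves=[[[0,0,0,0,0,-0.3,0],[0,0,0,0,0,-0.6,0],[0,0,0,0,0,-0.8,0],[0,0,0,0,0,-0.8,0],[0.5,0,0,0,-0.5,-0.5,0],[0,0,0,0,-0.8,0,0],[0,0,0,0,-0.8,0,0],[0,0,0,0,-0.5,0,0]]])

```text
time: 11.58
tool_pos: [0.4923, -0.1322, 0.3789]
tool_rot: [0.001, 0.707, 0.707, 0.0]
contact_force: [0.6, -0.2, -0.0]
gripper_width: 0.496
```

>>> carry_out(moves=[[[0,0,0,0,0,0,1],[0,0,0,0,0,0,1],[0,0,0,0,0,0,1]]])

```text
time: 11.83
tool_pos: [0.4943, -0.1323, 0.3775]
tool_rot: [0.001, 0.707, 0.707, 0.0]
contact_force: [0.7, 0.6, 0.6]
gripper_width: 0.899
```

```bash
python3 - <<'E'
from h import *
s,f=look("scene","s8");print(s["tool_pos"],s["tool_rot"],s["contact_force"]);save("pics/s8.png",f["frame"],330,410,90,190,7)
s,g=look("wrist","w8");cv2.imwrite("pics/w8.png",g["frame"][:,:,::-1])
s,t=look("top","t8");save("pics/t8.png",t["frame"],330,470,90,200,5)
for n,f in (("s",f),("w",g),("t",t)):
    c=cloud(f,T(f,s))
    m=(abs(c[...,1]+.131)<.014)&(c[...,0]>.56)&(c[...,0]<.64)&(c[...,2]>.095)&(c[...,2]<.31)
    p=c[m]
    for z in np.arange(.10,.31,.008):
        q=p[abs(p[:,2]-z)<.004]
        if len(q):print(n,z.round(3),len(q),"x",np.sort(q[:,0]).round(3)[::max(1,len(q)//8)],"y",np.median(q[:,1]).round(4),q[:,2].max())
E
```

```text
[ 0.49428913 -0.13227505  0.37746696] [5.70957455e-04 7.07245661e-01 7.06967570e-01 3.23198824e-04] [0.65964768 0.62048494 0.62751966]
s 0.108 1 x [0.608] y -0.13 0.11127944685393709
s 0.116 30 x [0.59  0.594 0.597 0.599 0.606 0.609 0.609 0.612 0.614 0.62 ] y -0.1302 0.11998338942480286
s 0.124 22 x [0.588 0.589 0.591 0.591 0.593 0.611 0.617 0.619 0.619 0.62  0.623] y -0.1299 0.1274843097421991
s 0.132 19 x [0.586 0.586 0.586 0.588 0.592 0.618 0.619 0.62  0.622 0.624] y -0.1309 0.13584591410363234
s 0.14 16 x [0.584 0.587 0.589 0.59  0.62  0.62  0.62  0.623] y -0.1308 0.1430450403904589
s 0.148 12 x [0.612 0.614 0.614 0.616 0.616 0.616 0.616 0.619 0.619 0.621 0.621 0.623] y -0.13 0.15150663163291606
s 0.156 10 x [0.603 0.607 0.609 0.609 0.609 0.611 0.613 0.614 0.615 0.616] y -0.1302 0.15945900086781695
s 0.164 11 x [0.598 0.6   0.604 0.604 0.604 0.604 0.605 0.606 0.608 0.608 0.611] y -0.1293 0.1679773520850542
s 0.172 12 x [0.591 0.592 0.593 0.593 0.595 0.597 0.597 0.598 0.599 0.599 0.6   0.605] y -0.1291 0.17557469210667737
s 0.18 13 x [0.584 0.585 0.587 0.587 0.588 0.588 0.588 0.58
[... 4815 characters left out ...]
602 0.603 0.605 0.607 0.609] y -0.1218 0.25570989271102373
t 0.26 15 x [0.592 0.592 0.593 0.594 0.596 0.599 0.599 0.603 0.605 0.606 0.607 0.609
 0.61  0.611 0.612] y -0.1254 0.2638144964547475
t 0.268 18 x [0.591 0.592 0.592 0.593 0.597 0.599 0.601 0.608 0.612] y -0.1255 0.2718946827899841
t 0.276 17 x [0.592 0.592 0.593 0.595 0.598 0.603 0.607 0.612 0.614] y -0.1255 0.2795087636472131
t 0.284 17 x [0.591 0.592 0.594 0.599 0.601 0.604 0.606 0.61  0.612] y -0.1255 0.287534931482628
t 0.292 72 x [0.591 0.593 0.595 0.599 0.602 0.604 0.608 0.612] y -0.1291 0.29595942386723995
t 0.3 13 x [0.593 0.595 0.597 0.598 0.6   0.602 0.605 0.605 0.607 0.607 0.609 0.611
 0.611] y -0.1303 0.29760940381920653
```

View pics/s8.png

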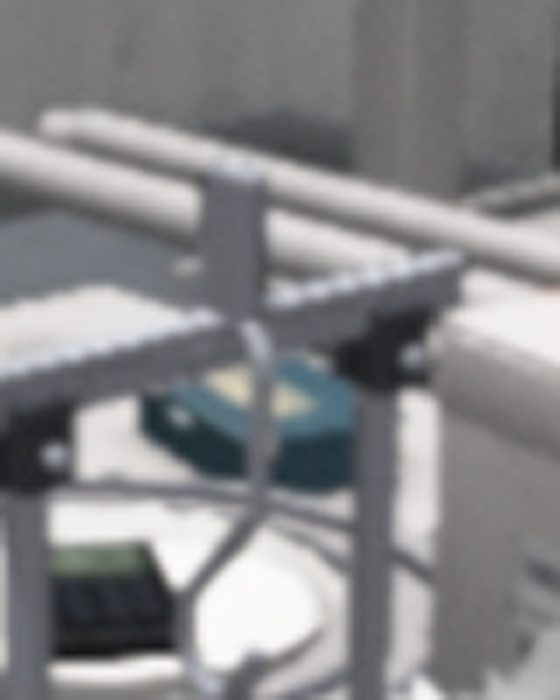

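View pics/w8.png

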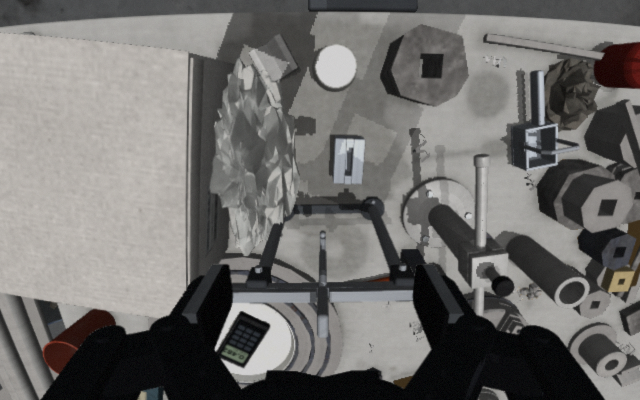

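>>> carry_out(moves=[[[0,0,0,0.94,-0.28,0,1],[0,0,0,0.94,-0.28,0,1],[0,0,0,0.94,-0.28,0,1],[0,0,0,0.94,-0.28,0,1],[0,0,0,0.94,-0.28,0,1],[0,0,0,0.94,-0.28,0,1],[0,0,0,0.94,-0.28,0,1],[0,0,0,0.94,-0.28,0,1]]])

```text
time: 12.65
tool_pos: [0.4038, 0.1705, 0.3768]
tool_rot: [-0.0, 0.707, 0.707, 0.0]
contact_force: [0.2, 0.6, -0.2]
gripper_width: 1.002
```

>>> carry_out(moves=[[[0,0,0,0,0,0,1],[0,0,0,0,0,0,1],[0,0,0,0,0,0,1]]])

```text
time: 12.9
tool_pos: [0.4047, 0.1687, 0.3765]
tool_rot: [0.0, 0.707, 0.707, -0.0]
contact_force: [-0.0, 0.6, -1.0]
gripper_width: 0.999
```

```bash
python3 - <<'E'
from h import *
s,g=look("wrist","w9");print(s["tool_pos"],s["tool_rot"]);save("pics/w9.png",g["frame"],220,460,60,260,3.3)
E
```

```text
[0.40469894 0.16870113 0.37652114] [ 1.51215116e-05  7.06918990e-01  7.07294395e-01 -4.25399500e-04]
```

View pics/w9.png

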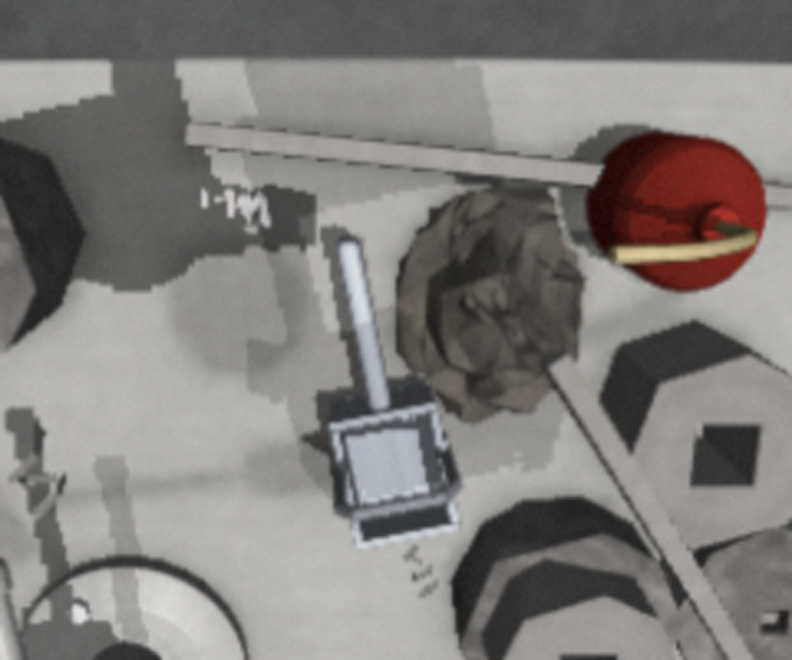

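```bash
python3 - <<'E'
from h import *
f=dict(np.load("w9.npz"));M=T(f,f)
g=lambda u,v:(220+(u+.5)/3.3-.5,60+(v+.5)/3.3-.5)
a=plane(f,g(348,240),.043,M)[0];b=plane(f,g(379,405),.043,M)[0];print(a,b)
d=b-a;print("yaw",np.degrees(np.arctan2(d[1],d[0])),np.linalg.norm(d))
for n,uv,z in [("hL",(357,330),.043),("hR",(374,328),.043),("bailL",(352,505),.092),("bailR",(440,492),.092),("boxFL",(331,423),.042),("boxFR",(436,405),.042),("boxBL",(356,545),.042),("boxBR",(459,527),.042)]:
    print(n,plane(f,g(*uv),z,M).round(4))
c=cloud(f,M)
m=(c[...,2]>.08)&(c[...,2]<.1)&(abs(c[...,0]-.49)<.04)&(abs(c[...,1]-.19)<.04)
p=c[m];print(p.round(4)[::4])
m=(abs(c[...,2]-.043)<.004)&(abs(c[...,0]-.42)<.04)&(abs(c[...,1]-.175)<.02)
p=c[m];print(len(p),p.min(0),p.max(0),np.polyfit(p[:,0],p[:,1],1))
# rock heights near handle
for x in np.arange(.36,.46,.02):
    print(x.round(2),[(y.round(3),np.nanmax(np.r_[0,c[(abs(c[...,0]-x)<.01)&(abs(c[...,1]-y)<.005)][:,2]]).round(3)) for y in np.arange(.13,.25,.01)])
E
```

```text
[0.38236101 0.17320399 0.043     ] [0.45616662 0.18743715 0.043     ]
yaw 10.915299071971386 0.07516548952688051
hL [[0.4218 0.1773 0.043 ]]
hR [[0.4209 0.1848 0.043 ]]
bailL [[0.4855 0.1749 0.092 ]]
bailR [[0.4797 0.2115 0.092 ]]
boxFL [[0.465  0.1658 0.042 ]]
boxFR [[0.4564 0.2133 0.042 ]]
boxBL [[0.5252 0.1775 0.042 ]]
boxBR [[0.516  0.2259 0.042 ]]
[[0.4779 0.2165 0.0818]
 [0.4779 0.2147 0.0859]
 [0.4786 0.2205 0.0841]
 [0.4786 0.2173 0.088 ]
 [0.4785 0.2114 0.0923]
 [0.4792 0.2171 0.0904]
 [0.4798 0.2046 0.0927]
 [0.4798 0.21   0.0929]
 [0.4807 0.2158 0.0904]
 [0.4811 0.1991 0.0931]
 [0.4801 0.2043 0.0959]
 [0.4807 0.2099 0.0942]
 [0.4816 0.2157 0.092 ]
 [0.4823 0.1936 0.0939]
 [0.4821 0.199  0.0944]
 [0.4821 0.2045 0.0943]
 [0.4819 0.2099 0.0949]
 [0.489  0.1675 0.0804]
 [0.4868 0.1731 0.0861]
 [0.4841 0.1868 0.0931]
 [0.4836 0.1922 0.0944]
 [0.4836 0.1977 0.0943]
 [0.4834 0.2031 0.095 ]
 [0.4838 0.2087 0.0937]
 [0.4891 0.1675 0.084 ]
 [0.4871 0.1731 0.0892]
 [0.4856 0.1786 0.0929]
 [0.4851 0.184  0.0942]
 [0.4853 0.1895 0.0938]
 [0.485  0.195  0.0945]
 [0.4844 0.2003 0.0962]
 
[... 2563 characters left out ...]
float64(0.19), np.float64(0.045)), (np.float64(0.2), np.float64(0.012)), (np.float64(0.21), np.float64(0.027)), (np.float64(0.22), np.float64(0.043)), (np.float64(0.23), np.float64(0.048)), (np.float64(0.24), np.float64(0.057))]
0.46 [(np.float64(0.13), np.float64(0.002)), (np.float64(0.14), np.float64(0.002)), (np.float64(0.15), np.float64(0.002)), (np.float64(0.16), np.float64(0.002)), (np.float64(0.17), np.float64(0.043)), (np.float64(0.18), np.float64(0.044)), (np.float64(0.19), np.float64(0.044)), (np.float64(0.2), np.float64(0.042)), (np.float64(0.21), np.float64(0.044)), (np.float64(0.22), np.float64(0.042)), (np.float64(0.23), np.float64(0.034)), (np.float64(0.24), np.float64(0.04))]
```

```bash
python3 - <<'E'
from h import *
a=np.radians(10.7);R2=np.array([[np.cos(a),np.sin(a)],[-np.sin(a),np.cos(a)]])
o=np.array([.4848,.1925])
for n in("w9","t8","w1"):
    f=dict(np.load(n+".npz"));c=cloud(f,T(f,f)).reshape(-1,3);c=c[(c[:,2]<.15)&(c[:,2]>-.01)]
    q=(c[:,:2]-o)@R2.T
    print(n)
    for x in np.arange(-.12,-.03,.01):
        print(x.round(3),[(int(y*1000+.5*np.sign(y)),int(1000*np.max(np.r_[0,c[(abs(q[:,0]-x)<.005)&(abs(q[:,1]-y)<.002)][:,2]]))) for y in np.arange(-.012,.046,.004)])
E
```

```text
w9
-0.12 [(-12, 2), (-8, 1), (-4, 1), (0, 1), (4, 1), (8, 2), (12, 1), (16, 2), (20, 2), (24, 2), (28, 2), (32, 2), (36, 1), (40, 14), (44, 13)]
-0.11 [(-12, 2), (-8, 1), (-4, 1), (0, 1), (4, 2), (8, 1), (12, 1), (16, 1), (20, 2), (24, 1), (28, 2), (32, 1), (36, 1), (40, 2), (44, 10)]
-0.1 [(-12, 3), (-8, 1), (-4, 44), (0, 44), (4, 43), (8, 1), (12, 1), (16, 2), (20, 1), (24, 2), (28, 1), (32, 14), (36, 14), (40, 17), (44, 23)]
-0.09 [(-12, 1), (-8, 1), (-4, 44), (0, 44), (4, 43), (8, 1), (12, 1), (16, 2), (20, 1), (24, 15), (28, 17), (32, 19), (36, 20), (40, 20), (44, 24)]
-0.08 [(-12, 1), (-8, 2), (-4, 42), (0, 44), (4, 43), (8, 1), (12, 1), (16, 1), (20, 20), (24, 21), (28, 20), (32, 20), (36, 41), (40, 47), (44, 46)]
-0.07 [(-12, 1), (-8, 1), (-4, 43), (0, 44), (4, 43), (8, 1), (12, 1), (16, 20), (20, 20), (24, 19), (28, 18), (32, 31), (36, 44), (40, 43), (44, 45)]
-0.06 [(-12, 2), (-8, 0), (-4, 43), (0, 44), (4, 43), (8, 1), (12, 1), (16, 17), (20, 20), (24, 19), (28, 23), (32, 44), (36, 44), (40, 38), (44, 36)]
-0.05 [(-12, 0), (-8, 2), (-4, 44), (0, 43), (4, 44), (8, 1), (12, 
[... 2203 characters left out ...]
42), (8, 1), (12, 0), (16, 0), (20, 21), (24, 20), (28, 21), (32, 19), (36, 43), (40, 47), (44, 47)]
-0.07 [(-12, 1), (-8, 37), (-4, 44), (0, 45), (4, 42), (8, 0), (12, 0), (16, 20), (20, 21), (24, 19), (28, 20), (32, 45), (36, 44), (40, 43), (44, 47)]
-0.06 [(-12, 0), (-8, 40), (-4, 44), (0, 44), (4, 43), (8, 0), (12, 0), (16, 0), (20, 20), (24, 20), (28, 31), (32, 46), (36, 41), (40, 0), (44, 36)]
-0.05 [(-12, 0), (-8, 2), (-4, 44), (0, 45), (4, 43), (8, 1), (12, 0), (16, 0), (20, 0), (24, 17), (28, 31), (32, 45), (36, 41), (40, 41), (44, 45)]
-0.04 [(-12, 1), (-8, 1), (-4, 43), (0, 43), (4, 44), (8, 0), (12, 0), (16, 0), (20, 0), (24, 26), (28, 26), (32, 42), (36, 41), (40, 40), (44, 43)]
```

>>> carry_out(moves=[[[0,0,0,0.18,-0.21,0.8,-0.4],[0,0,-1,0,0,0.8,-0.4],[0,0,-1,0,0,0.8,-0.4],[0,0,-0.14,0,0,0.8,-0.4],[0,0,0,0,0,0.8,-0.4],[0,0,0,0,0,0.8,-0.4],[0,0,0,0,0,0.8,-0.4],[0,0,0,0,0,0.8,-0.4]]])

```text
time: 13.62
tool_pos: [0.3966, 0.1742, 0.1193]
tool_rot: [0.0, 0.64, 0.769, 0.0]
contact_force: [0.5, 0.2, -0.4]
gripper_width: 0.299
```

>>> carry_out(moves=[[[0,0,0,0,0,0.5,-0.4],[0,0,0,0,0,0,-0.4],[0,0,0,0,0,0,-0.4],[0,0,0,0,0,0,-0.4]]])

```text
time: 13.95
tool_pos: [0.3975, 0.1753, 0.1024]
tool_rot: [0.001, 0.639, 0.769, 0.001]
contact_force: [-0.1, 0.8, 0.8]
gripper_width: 0.305
```

```bash
python3 - <<'E'
from h import *
s,g=look("wrist","w10");print(s["tool_pos"],s["tool_rot"],s["gripper_width"]);cv2.imwrite("pics/w10.png",g["frame"][:,:,::-1])
s,g=look("scene","s10");save("pics/s10.png",g["frame"],100,360,200,400,3)
E
```

```text
[0.39754449 0.17529456 0.10244733] [7.39988898e-04 6.38940115e-01 7.69255532e-01 9.53147905e-04] 0.3051729501605973
```

View pics/w10.png

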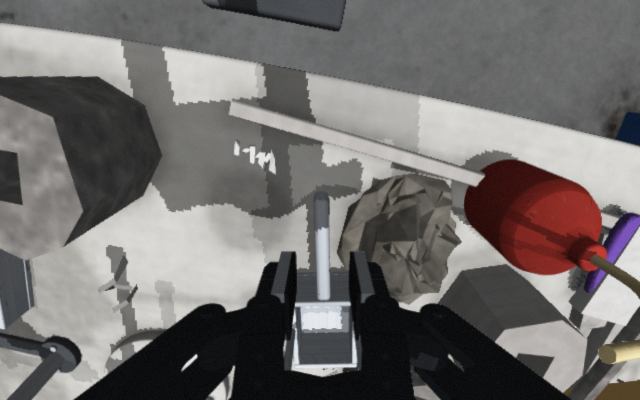

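View pics/s10.png

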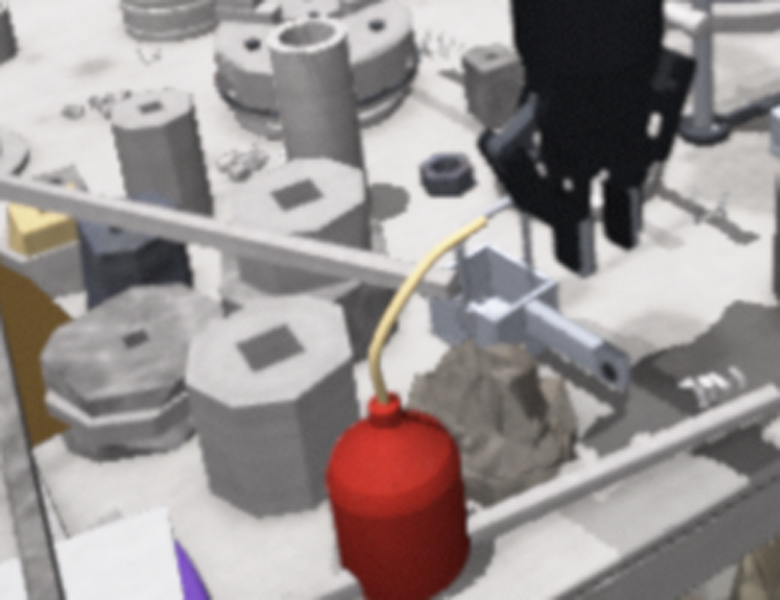

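>>> carry_out(moves=[[[0,0,0,0,-0.03,0.6,-0.4],[0,0,0,0,0,0.6,-0.4],[0,0,0,0,0,0.5,-0.4],[0,0,0,0,0,0.33,-0.4],[0,0,0,0,0,0,-0.4],[0,0,0,0,0,0,-0.4]]])

```text
time: 14.55
tool_pos: [0.3955, 0.1757, 0.0205]
tool_rot: [0.0, 0.638, 0.77, 0.0]
contact_force: [-0.5, 0.1, -0.6]
gripper_width: 0.298
```

```bash
python3 - <<'E'
from h import *
s,g=look("wrist","w11");print(s["tool_pos"],s["tool_rot"],s["gripper_width"]);cv2.imwrite("pics/w11.png",g["frame"][:,:,::-1])
s,g=look("scene","s11");save("pics/s11.png",g["frame"],180,360,230,400,4)
E
```

```text
[0.39548914 0.1757267  0.02047409] [2.69937738e-04 6.38238313e-01 7.69838723e-01 3.51076689e-04] 0.2984174620216345
```

View pics/w11.png

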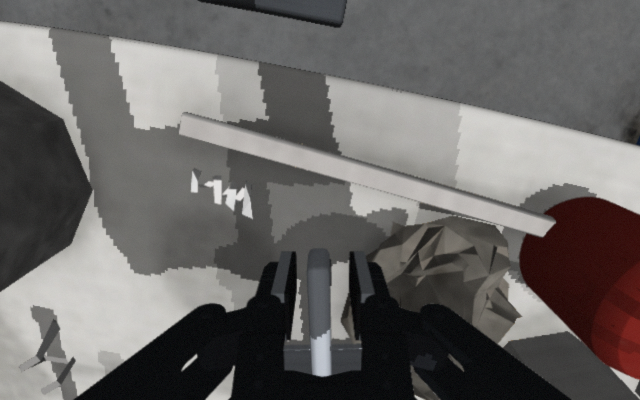

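View pics/s11.png

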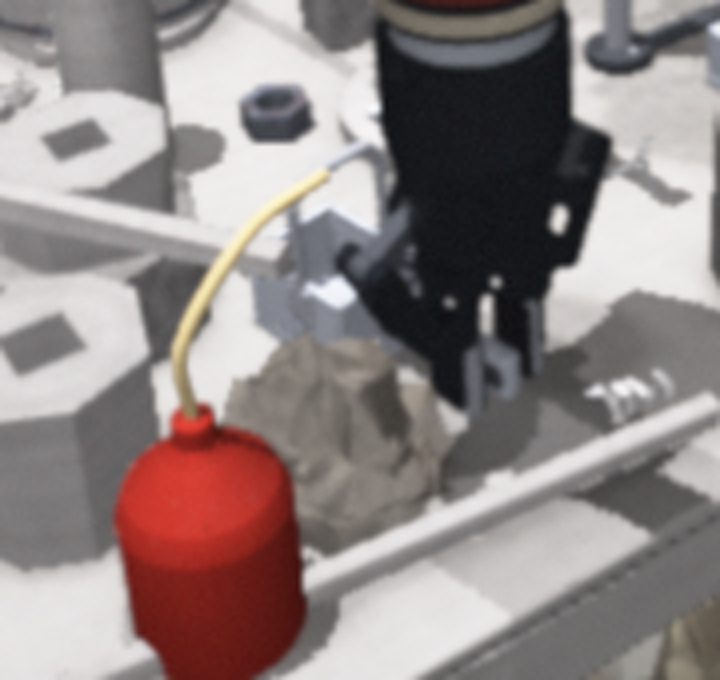

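>>> carry_out(moves=[[[0,0,0,0,0,0,-1],[0,0,0,0,0,0,-1],[0,0,0,0,0,0,-1],[0,0,0,0,0,0,-1],[0,0,0,0,0,0,-1],[0,0,0,0,0,0,-1]]])

```text
time: 15.15
tool_pos: [0.3962, 0.176, 0.0211]
tool_rot: [0.001, 0.638, 0.77, 0.001]
contact_force: [-2.2, -0.3, 6.9]
gripper_width: 0.099
```

>>> carry_out(moves=[[[0,0,0,0,0,-0.1,-1],[0,0,0,0,0,-0.2,-1],[0,0,0,0,0,-0.2,-1],[0,0,0,0,0,0,-1],[0,0,0,0,0,0,-1]]])

```text
time: 15.57
tool_pos: [0.3951, 0.1756, 0.0401]
tool_rot: [0.0, 0.638, 0.77, 0.0]
contact_force: [-0.4, 0.6, -1.0]
gripper_width: 0.103
```

```bash
python3 - <<'E'
from h import *
s,g=look("wrist","w12");print(s["tool_pos"],s["tool_rot"],s["gripper_width"],s["contact_force"],s["ft_torque"])
s,g=look("scene","s12");save("pics/s12.png",g["frame"],180,360,200,370,4)
E
```

```text
[0.39509598 0.17563664 0.04012352] [3.27857249e-04 6.38248480e-01 7.69830231e-01 4.30624495e-04] 0.10298913493729259 [-0.38651333  0.5666337  -0.97722984] [-0.07186896  0.23919715 -0.0121866 ]
```

View pics/s12.png

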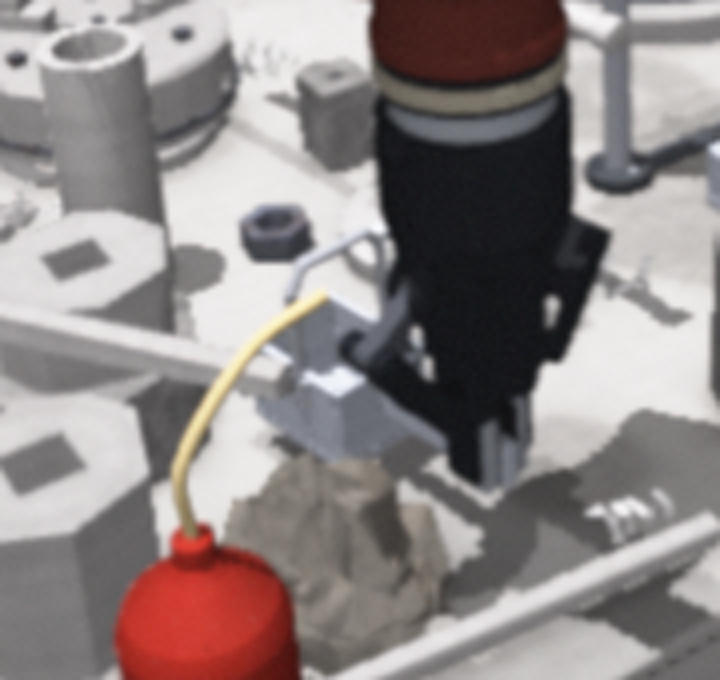

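>>> carry_out(moves=[[[0,0,0,0,0,-0.4,-1],[0,0,0,0,0,-0.7,-1],[0,0,0,0,0,-0.9,-1],[0,0,0,0,0,-0.9,-1],[0,0,0,0,0,-0.9,-1],[0,0,0,0,0,-0.9,-1],[0,0,0,0,0,-0.9,-1],[0,0,0,0,0,-0.7,-1]]])

```text
time: 16.33
tool_pos: [0.395, 0.1756, 0.2943]
tool_rot: [0.001, 0.638, 0.77, 0.001]
contact_force: [0.5, 0.2, -2.0]
gripper_width: 0.101
```

>>> carry_out(moves=[[[0,0,0.5,0,0,-0.3,-1],[0,0,0.7,0,0,0,-1],[0,0,0.9,0,0,0,-1],[0,0,0.9,0,0,0,-1],[0,0,0.6,0,0,0,-1],[0,0,0.3,0,0,0,-1]]])

```text
time: 16.83
tool_pos: [0.3945, 0.1755, 0.3027]
tool_rot: [-0.0, 0.76, 0.65, -0.001]
contact_force: [0.5, -0.1, -2.0]
gripper_width: 0.107
```

>>> carry_out(moves=[[[0,0,0,-0.4,0.13,0,-1],[0,0,0,-0.7,0.23,0,-1],[0,0,0,-0.9,0.3,0,-1],[0,0,0,-0.9,0.3,0,-1],[0,0,0,-0.9,0.3,0,-1],[0,0,0,-0.9,0.3,0,-1],[0,0,0,-0.9,0.3,0,-1],[0,0,0,-0.7,0.25,0,-1]]])

```text
time: 17.5
tool_pos: [0.4392, -0.0889, 0.3027]
tool_rot: [-0.0, 0.76, 0.65, -0.001]
contact_force: [-0.0, 0.4, -1.7]
gripper_width: 0.103
```

>>> carry_out(moves=[[[0,0,0,-0.5,0.17,0.1,-1],[0,0,0,-0.25,0.1,0.3,-1],[0,0,0,0,0,0.5,-1],[0,0,0,0,0,0.5,-1],[0,0,0,0,0,0.3,-1],[0,0,0,0,0,0,-1],[0,0,0,0,0,0,-1]]])

```text
time: 18.08
tool_pos: [0.4451, -0.1169, 0.2343]
tool_rot: [-0.001, 0.759, 0.651, -0.0]
contact_force: [0.1, 0.5, -2.4]
gripper_width: 0.102
```

```bash
python3 - <<'E'
from h import *
s,f=look("scene","s13");print(s["tool_pos"],s["tool_rot"],s["contact_force"]);save("pics/s13.png",f["frame"],290,450,70,270,3.9)
s,g=look("top","t13");save("pics/t13.png",g["frame"],300,470,100,240,4.5)
s,w=look("wrist","w13");cv2.imwrite("pics/w13.png",w["frame"][:,:,::-1])
E
```

```text
[ 0.44512106 -0.11690267  0.23434359] [-1.11751709e-03  7.59107125e-01  6.50964594e-01 -4.71412287e-04] [ 0.12027738  0.4805616  -2.35496319]
```

View pics/s13.png

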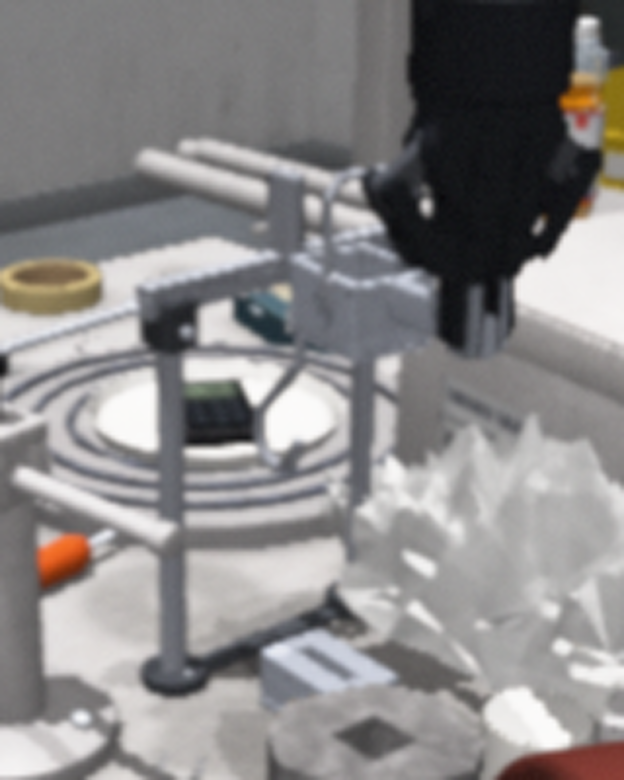

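View pics/t13.png

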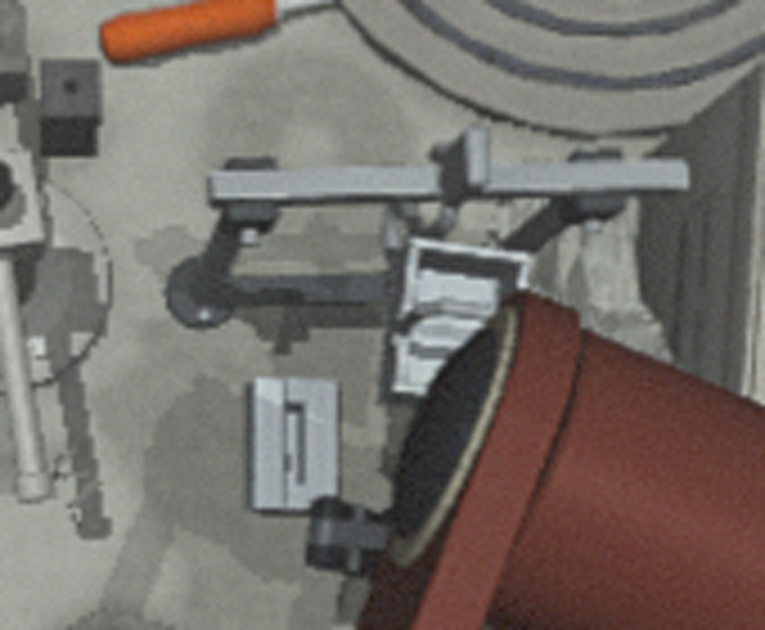

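View pics/w13.png

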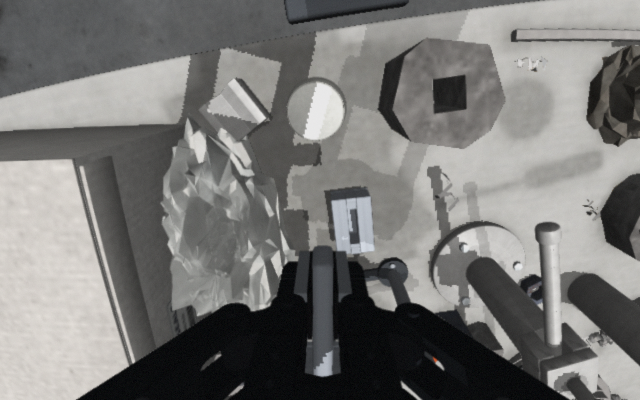

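```bash
python3 - <<'E'
from h import *
for n in("s13","t13"):
    f=dict(np.load(n+".npz"));c=cloud(f,T(f)).reshape(-1,3)
    m=(c[:,2]>.285)&(c[:,2]<.33)&(abs(c[:,0]-.535)<.03)&(abs(c[:,1]+.131)<.035)
    p=c[m];print(n,len(p));print(p.round(4)[::max(1,len(p)//30)])
    # box rim
    m=(c[:,2]>.235)&(c[:,2]<.27)&(abs(c[:,0]-.54)<.06)&(abs(c[:,1]+.131)<.04)
    p=c[m];print("rim",len(p),np.percentile(p,[2,98],axis=0))
    for x in np.arange(.50,.59,.01):
        q=p[abs(p[:,0]-x)<.005]
        if len(q): print(x.round(3),len(q),"zmax",np.percentile(q[:,2],95).round(4),"y",q[:,1].min().round(4),q[:,1].max().round(4))
E
```

```text
s13 53
[[ 0.5366 -0.1322  0.3065]
 [ 0.5365 -0.1349  0.306 ]
 [ 0.5338 -0.135   0.3065]
 [ 0.5346 -0.1386  0.3058]
 [ 0.5312 -0.1381  0.3065]
 [ 0.5391 -0.1182  0.3062]
 [ 0.5366 -0.1186  0.3066]
 [ 0.5371 -0.1218  0.306 ]
 [ 0.5363 -0.1238  0.3058]
 [ 0.5336 -0.1239  0.3063]
 [ 0.5381 -0.1119  0.3054]
 [ 0.5358 -0.1124  0.3058]
 [ 0.5338 -0.1133  0.306 ]
 [ 0.537  -0.119   0.3045]
 [ 0.5341 -0.119   0.305 ]
 [ 0.5343 -0.1219  0.3045]
 [ 0.5397 -0.1107  0.3033]
 [ 0.5365 -0.1105  0.3039]
 [ 0.5365 -0.1131  0.3035]
 [ 0.5355 -0.115   0.3034]
 [ 0.5368 -0.1189  0.3025]
 [ 0.5324 -0.1174  0.3036]
 [ 0.5349 -0.1226  0.3022]
 [ 0.5389 -0.11    0.3015]
 [ 0.5351 -0.1092  0.3024]
 [ 0.5355 -0.1123  0.3018]
 [ 0.5369 -0.1163  0.3009]
 [ 0.541  -0.1093  0.2992]
 [ 0.5382 -0.1095  0.2997]
 [ 0.5358 -0.1099  0.3001]
 [ 0.542  -0.1077  0.2973]
 [ 0.5363 -0.1051  0.2988]
 [ 0.5381 -0.1094  0.2977]
 [ 0.5369 -0.111   0.2977]
 [ 0.5388 -0.1048  0.2964]
 [ 0.5382 -0.1069  0.2961]
 [ 0.5371 -0.1086  0.296 ]
 [ 0.5412 -0.1043  0.2939]
 [ 0.5362 -0.1024  0.2952]
 [ 0.5372 -0.106   0.2944]
 [ 0.5376 -0.
[... 1269 characters left out ...]
.1083  0.3105]
 [ 0.5379 -0.1121  0.3091]
 [ 0.5379 -0.1156  0.3087]
 [ 0.5377 -0.1189  0.3094]
 [ 0.5376 -0.1222  0.3097]
 [ 0.5377 -0.1258  0.3093]
 [ 0.5403 -0.1031  0.2864]
 [ 0.5386 -0.1046  0.2959]
 [ 0.5363 -0.1174  0.3082]
 [ 0.536  -0.1204  0.3097]
 [ 0.5366 -0.1248  0.3058]
 [ 0.5383 -0.1045  0.2876]]
rim 413 [[ 0.51400125 -0.16152835  0.23627197]
 [ 0.59968291 -0.0966682   0.26228122]]
0.51 17 zmax 0.258 y -0.1154 -0.1025
0.52 30 zmax 0.2589 y -0.1131 -0.1018
0.53 25 zmax 0.2584 y -0.1073 -0.1026
0.54 19 zmax 0.268 y -0.109 -0.1028
0.55 19 zmax 0.2593 y -0.1094 -0.104
0.56 37 zmax 0.2583 y -0.1571 -0.1075
0.57 131 zmax 0.2589 y -0.1589 -0.1085
0.58 14 zmax 0.2574 y -0.1238 -0.1091
```

>>> carry_out(moves=[[[0,0,0,0,0,0.4,-1],[0,0,0,0,0,0.7,-1],[0,0,0,0,0,0.8,-1],[0,0,0,0,0,0.8,-1],[0,0,0,0,0,0.6,-1],[0,0,0,0,0,0.4,-1],[0,0,0,0,0,0.1,-1],[0,0,0,0,0,0,-1]]])

```text
time: 18.9
tool_pos: [0.4455, -0.1175, 0.0833]
tool_rot: [-0.0, 0.759, 0.651, -0.0]
contact_force: [0.7, -0.8, -3.1]
gripper_width: 0.102
```

>>> carry_out(moves=[[[0,0,0,0,0,0,-1],[0,0,0,0,0,0,-1],[0,0,0,0,0,0,-1]]])

```text
time: 19.15
tool_pos: [0.4471, -0.1183, 0.0856]
tool_rot: [0.002, 0.759, 0.651, 0.001]
contact_force: [-0.0, -0.7, -1.6]
gripper_width: 0.103
```

```bash
python3 - <<'E'
from h import *
s,f=look("scene","s14");print(s["tool_pos"],s["tool_rot"],s["contact_force"]);save("pics/s14.png",f["frame"],320,430,100,240,5)
s,g=look("top","t14");save("pics/t14.png",g["frame"],340,450,110,220,6)
for n,f in(("s",f),("t",g)):
    c=cloud(f,T(f)).reshape(-1,3)
    m=(c[:,2]>.146)&(c[:,2]<.165)&(abs(c[:,0]-.536)<.02)&(abs(c[:,1]+.131)<.03)
    p=c[m];print(n,len(p),p.round(4)[::max(1,len(p)//12)])
    m=(c[:,2]>.095)&(c[:,2]<.15)&(abs(c[:,0]-.604)<.03)&(abs(c[:,1]+.131)<.01)
    p=c[m];print("hook low",n,len(p))
    for z in np.arange(.108,.15,.004):
        q=p[abs(p[:,2]-z)<.002]
        if len(q): print(z.round(3),np.sort(q[:,0]).round(3),np.median(q[:,1]).round(4))
E
```

```text
[ 0.44706431 -0.11827169  0.08563336] [0.00170651 0.75936016 0.6506678  0.00080587] [-0.0239559  -0.70338788 -1.61093612]
s 60 [[ 0.5375 -0.1425  0.1578]
 [ 0.5385 -0.1317  0.158 ]
 [ 0.5326 -0.1409  0.1575]
 [ 0.5388 -0.1233  0.1578]
 [ 0.5346 -0.134   0.1563]
 [ 0.533  -0.1473  0.1533]
 [ 0.536  -0.1178  0.1579]
 [ 0.5344 -0.1309  0.1549]
 [ 0.5426 -0.1153  0.1541]
 [ 0.5351 -0.1229  0.1545]
 [ 0.5419 -0.109   0.1514]
 [ 0.5381 -0.1114  0.1496]]
hook low s 103
0.112 [0.604 0.609 0.61 ] -0.1292
0.116 [0.595 0.596 0.598 0.599 0.6   0.603 0.605 0.607 0.609 0.61  0.613 0.614
 0.614 0.617] -0.129
0.12 [0.59  0.59  0.591 0.592 0.594 0.598 0.601 0.607 0.609 0.613 0.613 0.615
 0.616 0.616 0.617 0.618 0.619 0.621] -0.1305
0.124 [0.588 0.59  0.59  0.591 0.592 0.593 0.616 0.618 0.618 0.619 0.62  0.621] -0.1295
0.128 [0.588 0.59  0.59  0.594 0.618 0.618 0.62  0.621 0.622 0.623] -0.1309
0.132 [0.585 0.586 0.587 0.589 0.589 0.589 0.619 0.621 0.622 0.624] -0.1304
0.136 [0.585 0.586 0.587 0.587 0.587 0.588 0.591 0.619 0.62  0.62  0.621 0.623] -0.1309
0.14 [0.587 0.589 0.591 0.618 0.618 0.62  0.622
[... 229 characters left out ...]
6 -0.1126  0.1577]
 [ 0.5392 -0.1226  0.1595]
 [ 0.5388 -0.1327  0.1609]
 [ 0.5391 -0.106   0.148 ]
 [ 0.5372 -0.1204  0.1596]
 [ 0.537  -0.1373  0.1585]
 [ 0.5365 -0.1471  0.1608]
 [ 0.5348 -0.1434  0.1586]
 [ 0.5357 -0.1556  0.1509]
 [ 0.5338 -0.1559  0.1492]]
hook low t 53
0.108 [0.575 0.575 0.575 0.576 0.576] -0.1279
0.12 [0.599 0.601 0.602 0.602 0.604 0.604 0.606 0.606 0.608 0.611 0.613 0.615
 0.617 0.619] -0.1307
0.124 [0.594 0.597 0.599 0.599 0.604 0.606 0.608 0.61  0.612 0.615 0.616] -0.1299
0.128 [0.596 0.598 0.618 0.618 0.62  0.62 ] -0.1295
0.132 [0.591 0.593 0.621] -0.128
0.136 [0.594 0.62 ] -0.1289
0.14 [0.587 0.587 0.587 0.589 0.589 0.591 0.591] -0.1305
0.144 [0.588 0.593] -0.13
```

View pics/s14.png

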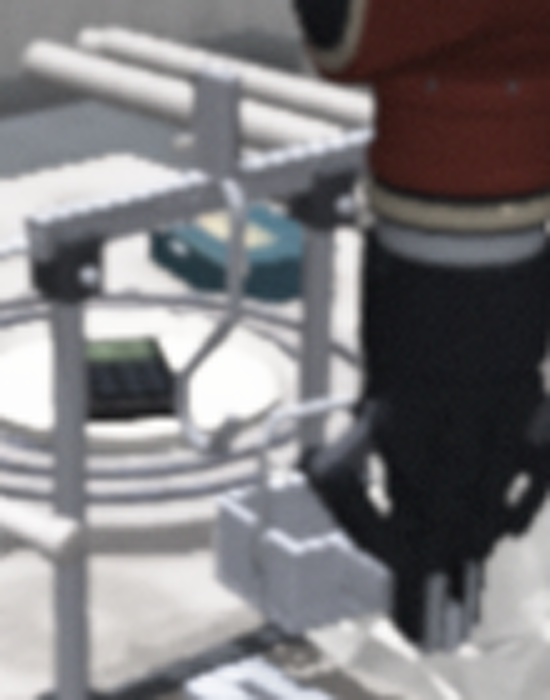

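View pics/t14.png

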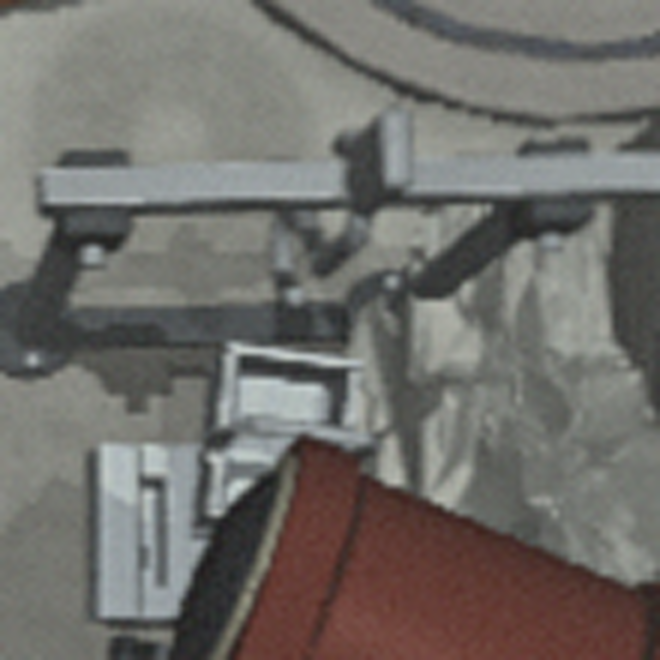

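```bash
python3 - <<'E'
from h import *
from plant import state
s=state();print(s["tool_pos"],s["tool_rot"],s["contact_force"],s["ft_torque"],s["joint_vel"].round(3))
E
```

```text
[ 0.44655839 -0.11808731  0.08498427] [1.17901577e-03 7.59388630e-01 6.50636017e-01 5.40938822e-04] [ 0.41702283  0.56657913 -2.25149927] [ 0.02873752  0.18403149 -0.03237804] [-0.001  0.006  0.01   0.    -0.003 -0.   ]
```

>>> carry_out(moves=[[[0,0,0,0,0,0,-1],[0,0,0,0,0,0,-1]]])

```text
time: 19.42
tool_pos: [0.4459, -0.1178, 0.084]
tool_rot: [0.0, 0.759, 0.651, 0.0]
contact_force: [0.2, 0.3, -2.4]
gripper_width: 0.099
```

>>> carry_out(moves=[[[0,0,0,0,0,0,-1]]])

```text
time: 19.5
tool_pos: [0.4457, -0.1177, 0.0837]
tool_rot: [0.0, 0.759, 0.651, 0.0]
contact_force: [-0.0, -0.1, -2.3]
gripper_width: 0.099
```

>>> carry_out(moves=[[[0,0,0,0.04,0.25,0,-1],[0,0,0,0.05,0.32,0,-1],[0,0,0,0.05,0.32,0,-1],[0,0,0,0.05,0.32,0,-1],[0,0,0,0.03,0.2,0,-1],[0,0,0,0.02,0.1,0,-1],[0,0,0,0,0,0,-1],[0,0,0,0,0,0,-1]]])

```text
time: 20.17
tool_pos: [0.5064, -0.1173, 0.0833]
tool_rot: [-0.0, 0.759, 0.651, -0.0]
contact_force: [-1.2, 0.2, -2.0]
gripper_width: 0.102
```

>>> carry_out(moves=[[[0,0,0,0,0,0,-1],[0,0,0,0,0,0,-1],[0,0,0,0,0,0,-1]]])

```text
time: 20.42
tool_pos: [0.5064, -0.1174, 0.0835]
tool_rot: [-0.0, 0.759, 0.651, -0.0]
contact_force: [0.6, 0.5, -1.6]
gripper_width: 0.104
```

```bash
cat > chk.py <<'E'
from h import *
import sys
k=sys.argv[1]
s,f=look("scene","s"+k);print(s["tool_pos"],s["tool_rot"],s["contact_force"]);save(f"pics/s{k}.png",f["frame"],330,420,100,220,6)
s,g=look("top","t"+k);save(f"pics/t{k}.png",g["frame"],360,430,110,190,8)
for n,f in(("s",f),("t",g)):
    c=cloud(f,T(f)).reshape(-1,3)
    for lo in(.105,.115,.125,.135,.145,.155):
        m=(c[:,2]>lo)&(c[:,2]<lo+.01)&(abs(c[:,0]-.6)<.045)&(abs(c[:,1]+.131)<.03)
        p=c[m];print(n,lo,len(p),(p*1000).round(0).astype(int)[::max(1,len(p)//14)].tolist())
E
python3 chk.py 15
```

```text
[ 0.50635499 -0.11744551  0.08349311] [-6.54057918e-05  7.59450264e-01  6.50565360e-01 -6.52273105e-05] [ 0.60144079  0.54307984 -1.56088108]
s 0.105 17 [[614, -129, 115], [592, -159, 114], [611, -129, 113], [607, -129, 115], [592, -155, 112], [590, -157, 113], [607, -129, 112], [603, -128, 114], [591, -157, 110], [601, -106, 113], [599, -108, 113], [598, -103, 112], [599, -107, 111], [601, -106, 108], [599, -107, 108], [601, -106, 106], [598, -106, 107]]
s 0.115 34 [[622, -129, 125], [621, -129, 123], [619, -133, 122], [622, -130, 119], [617, -131, 121], [591, -157, 122], [616, -131, 118], [590, -157, 120], [614, -129, 117], [611, -132, 117], [601, -109, 125], [609, -130, 116], [599, -105, 124], [599, -128, 117], [597, -106, 122], [599, -104, 119], [601, -106, 115]]
s 0.125 21 [[620, -134, 134], [620, -131, 132], [619, -133, 132], [619, -127, 131], [619, -130, 130], [619, -133, 130], [620, -128, 128], [619, -130, 128], [617, -131, 128], [620, -130, 125], [594, -157, 126], [590, -156, 128], [590, -153, 126], [599, -104, 134], [596, -104, 135], [599, -104, 132], [597, -106, 132], [599
[... 819 characters left out ...]
56], [609, -133, 155], [597, -135, 155], [593, -134, 157], [595, -139, 155], [593, -140, 155], [592, -142, 155], [598, -124, 156], [599, -113, 156], [598, -115, 155]]
t 0.105 7 [[627, -155, 105], [627, -157, 107], [623, -112, 105], [618, -112, 106], [612, -108, 105], [610, -107, 105], [600, -104, 110]]
t 0.115 3 [[603, -103, 115], [600, -103, 118], [600, -104, 121]]
t 0.125 3 [[602, -103, 132], [600, -103, 129], [599, -105, 133]]
t 0.135 3 [[602, -103, 142], [600, -103, 141], [599, -105, 145]]
t 0.145 7 [[605, -109, 148], [604, -112, 153], [603, -105, 147], [603, -106, 148], [602, -108, 153], [600, -104, 149], [600, -106, 151]]
t 0.155 3 [[614, -128, 161], [613, -131, 165], [603, -109, 156]]
```

View pics/s15.png

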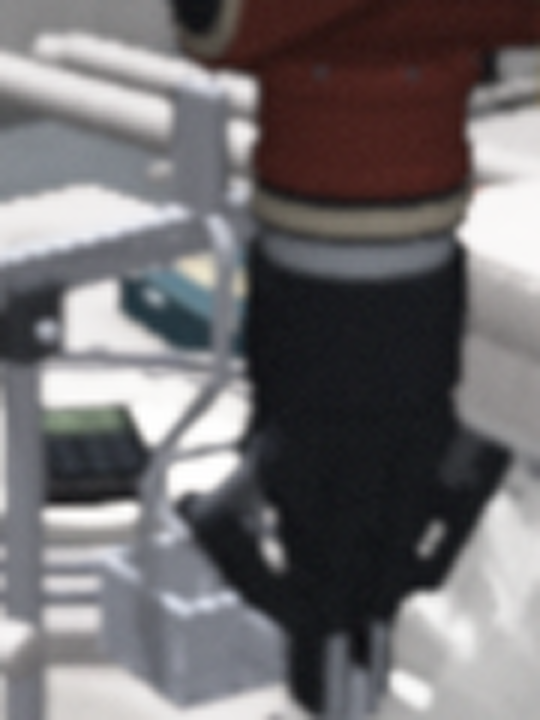

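View pics/t15.png

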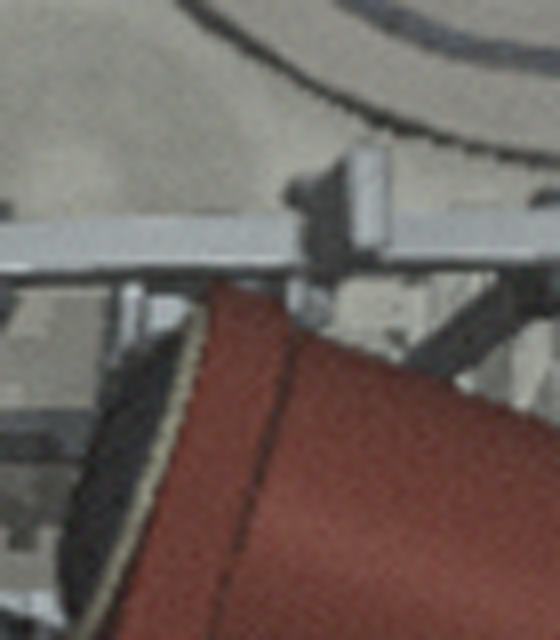

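>>> carry_out(moves=[[[0,0,0,0.01,0.05,0.1,-1],[0,0,0,0.01,0.05,0.1,-1],[0,0,0,0,0.04,0.1,-1],[0,0,0,0,0,0.1,-1],[0,0,0,0,0,0.1,-1],[0,0,0,0,0,0,-1],[0,0,0,0,0,0,-1],[0,0,0,0,0,0,-1]]])

```text
time: 21.18
tool_pos: [0.5125, -0.1175, 0.0635]
tool_rot: [-0.0, 0.759, 0.651, 0.0]
contact_force: [0.3, 0.2, -2.9]
gripper_width: 0.099
```

```bash
python3 chk.py 16
```

```text
[ 0.51247839 -0.11752659  0.06351956] [-9.04406038e-06  7.59405978e-01  6.50617061e-01  9.12918593e-06] [ 0.33505868  0.16796141 -2.93533756]
s 0.105 12 [[617, -131, 113], [598, -155, 108], [597, -154, 106], [605, -104, 115], [607, -108, 113], [606, -104, 112], [605, -106, 112], [605, -103, 110], [604, -105, 110], [604, -103, 108], [606, -107, 106], [603, -104, 105]]
s 0.115 29 [[616, -133, 123], [619, -130, 120], [618, -136, 119], [617, -131, 118], [612, -133, 119], [615, -130, 117], [609, -130, 119], [592, -128, 125], [605, -106, 124], [610, -128, 116], [606, -131, 117], [596, -128, 121], [604, -105, 122], [606, -105, 119], [604, -105, 117]]
s 0.125 46 [[622, -129, 134], [621, -132, 132], [604, -144, 134], [618, -132, 130], [603, -137, 134], [603, -122, 135], [598, -133, 134], [602, -121, 133], [601, -129, 131], [604, -114, 132], [588, -127, 134], [608, -109, 130], [590, -129, 130], [604, -109, 129], [589, -128, 128], [603, -107, 127]]
s 0.135 28 [[622, -129, 144], [619, -129, 143], [622, -129, 140], [619, -132, 140], [619, -130, 138], [617, -131, 136], [603, -128, 136], [591, -133
[... 191 characters left out ...]
1, 155], [623, -130, 149], [618, -129, 151], [613, -128, 152], [613, -131, 152], [611, -132, 152], [621, -128, 148], [616, -127, 149], [616, -131, 148], [614, -131, 149], [619, -130, 145], [617, -131, 146]]
s 0.155 12 [[608, -129, 163], [603, -131, 164], [609, -127, 161], [606, -128, 162], [605, -129, 162], [604, -132, 161], [616, -130, 156], [609, -127, 159], [607, -128, 159], [606, -130, 159], [605, -132, 159], [609, -133, 155]]
t 0.105 2 [[607, -103, 107], [606, -104, 115]]
t 0.115 3 [[610, -104, 124], [607, -103, 117], [606, -104, 123]]
t 0.125 4 [[609, -106, 130], [609, -108, 131], [608, -104, 125], [606, -105, 131]]
t 0.135 1 [[610, -111, 136]]
t 0.145 0 []
t 0.155 1 [[613, -131, 164]]
```

View pics/s16.png

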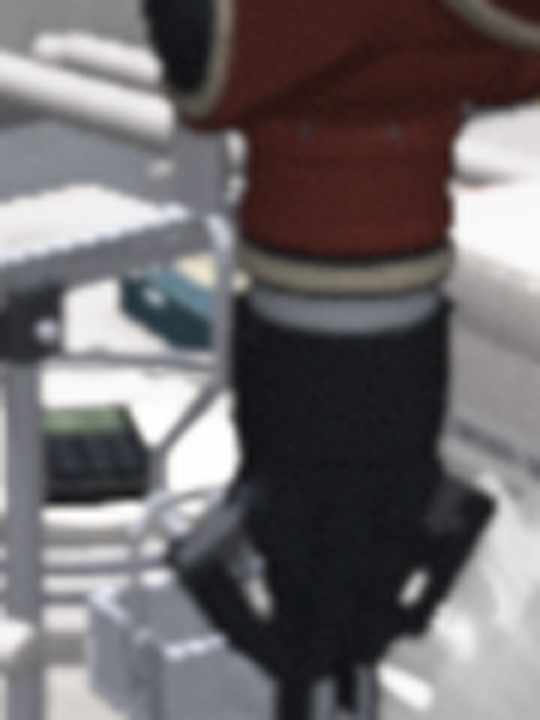

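>>> carry_out(moves=[[[0,0,0,0,0,0.1,-1],[0,0,0,0,0,0.1,-1],[0,0,0,0,0,0,-1],[0,0,0,0,0,0,-1],[0,0,0,0,0,0,-1]]])

```text
time: 21.7
tool_pos: [0.5123, -0.1175, 0.0554]
tool_rot: [-0.0, 0.759, 0.651, -0.0]
contact_force: [0.9, -0.1, -2.2]
gripper_width: 0.106
```

>>> carry_out(moves=[[[0,0,0,0,0,0.025,-1],[0,0,0,0,0,0,-1],[0,0,0,0,0,0,-1]]])

```text
time: 21.95
tool_pos: [0.5125, -0.1175, 0.0546]
tool_rot: [0.0, 0.759, 0.651, 0.0]
contact_force: [-0.3, 1.4, -2.2]
gripper_width: 0.102
```

>>> carry_out(moves=[[[0,0,0,0,0,0.025,-1],[0,0,0,0,0,0,-1],[0,0,0,0,0,0,-1]]])

```text
time: 22.2
tool_pos: [0.5124, -0.1175, 0.0535]
tool_rot: [-0.0, 0.759, 0.651, -0.0]
contact_force: [0.5, -0.4, -2.1]
gripper_width: 0.101
```

>>> carry_out(moves=[[[0,0,0,0,0,0.025,-1],[0,0,0,0,0,0,-1],[0,0,0,0,0,0,-1]]])

```text
time: 22.45
tool_pos: [0.5124, -0.1175, 0.0525]
tool_rot: [-0.0, 0.759, 0.651, -0.0]
contact_force: [0.0, 0.5, -1.5]
gripper_width: 0.099
```

>>> carry_out(moves=[[[0,0,0,0,0,0.02,-1],[0,0,0,0,0,0,-1],[0,0,0,0,0,0,-1]]])

```text
time: 22.7
tool_pos: [0.5127, -0.1176, 0.052]
tool_rot: [0.0, 0.759, 0.651, 0.0]
contact_force: [-0.1, -0.3, -1.3]
gripper_width: 0.099
```

>>> carry_out(moves=[[[0,0,0,0,0,0.02,-1],[0,0,0,0,0,0,-1],[0,0,0,0,0,0,-1]]])

```text
time: 22.95
tool_pos: [0.5129, -0.1177, 0.0514]
tool_rot: [0.0, 0.759, 0.651, 0.0]
contact_force: [-0.3, -0.1, 0.2]
gripper_width: 0.101
```

```bash
python3 chk.py 17
```

```text
[ 0.51292075 -0.11768048  0.05139362] [4.69708207e-04 7.59390669e-01 6.50634702e-01 2.76239521e-04] [-0.25835374 -0.1081981   0.20366954]
s 0.105 16 [[609, -127, 114], [608, -130, 114], [605, -131, 115], [608, -129, 112], [605, -130, 112], [599, -128, 115], [599, -131, 112], [608, -106, 113], [606, -107, 114], [607, -105, 111], [602, -104, 113], [605, -104, 110], [607, -108, 108], [605, -103, 108], [607, -108, 105], [603, -105, 105]]
s 0.115 58 [[623, -130, 121], [618, -129, 121], [602, -137, 124], [604, -126, 124], [608, -114, 123], [600, -120, 124], [593, -129, 124], [606, -116, 121], [603, -126, 119], [593, -129, 122], [603, -110, 121], [596, -128, 119], [605, -107, 119], [593, -129, 117], [604, -111, 115]]
s 0.125 26 [[622, -129, 135], [619, -133, 134], [621, -128, 133], [619, -130, 133], [619, -133, 132], [622, -129, 130], [619, -130, 130], [618, -132, 130], [623, -130, 126], [620, -131, 127], [622, -135, 125], [620, -128, 125], [619, -130, 125], [616, -131, 126], [589, -128, 133], [587, -130, 133], [586, -131, 133], [588, -137, 131], [591, -129, 130], [587, -129, 131], [585, -1
[... 601 characters left out ...]
0, 149], [614, -131, 149], [621, -128, 145], [619, -130, 145], [616, -130, 146]]
s 0.155 15 [[606, -127, 164], [605, -129, 164], [612, -130, 159], [608, -129, 161], [605, -129, 162], [602, -130, 162], [603, -134, 161], [615, -129, 157], [608, -126, 159], [609, -130, 158], [606, -131, 159], [605, -132, 159], [611, -129, 155], [610, -131, 155], [607, -131, 156]]
t 0.105 1 [[606, -104, 114]]
t 0.115 6 [[619, -133, 123], [609, -105, 118], [609, -107, 120], [608, -109, 122], [607, -103, 117], [607, -105, 116]]
t 0.125 3 [[621, -127, 134], [619, -128, 130], [619, -129, 133]]
t 0.135 1 [[620, -128, 137]]
t 0.145 0 []
t 0.155 4 [[615, -126, 159], [614, -127, 164], [612, -126, 160], [612, -127, 164]]
```

View pics/s17.png

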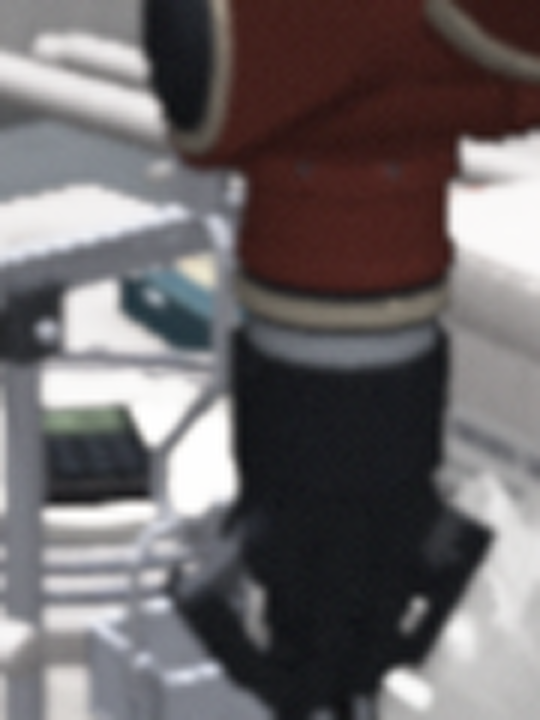

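>>> carry_out(moves=[[[0,0,0,0,0,0,-0.75],[0,0,0,0,0,0,-0.7],[0,0,0,0,0,0,-0.6],[0,0,0,0,0,0,-0.5],[0,0,0,0,0,0,-0.5],[0,0,0,0,0,0,-0.5]]])

```text
time: 23.55
tool_pos: [0.5124, -0.1175, 0.0509]
tool_rot: [-0.0, 0.759, 0.651, -0.0]
contact_force: [-1.0, 1.0, -0.2]
gripper_width: 0.248
```

```bash
python3 - <<'E'
from h import *
s,g=look("wrist","w18");print(s["tool_pos"],s["gripper_width"],s["contact_force"]);cv2.imwrite("pics/w18.png",g["frame"][:,:,::-1])
s,g=look("scene","s18");save("pics/s18.png",g["frame"],320,430,100,240,5)
E
```

```text
[ 0.51243109 -0.1174925   0.05089679] 0.24807385787590716 [-1.03057725  0.95976791 -0.20748517]
```

View pics/w18.png

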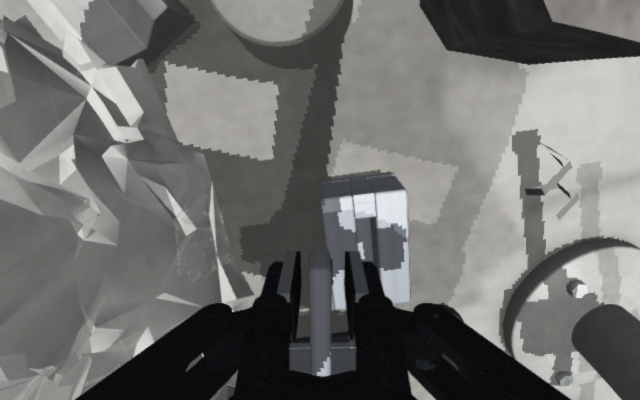

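View pics/s18.png

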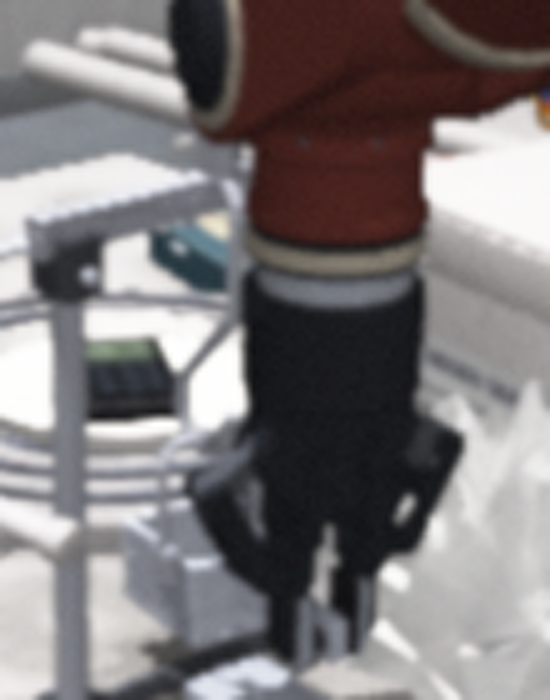

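>>> carry_out(moves=[[[0,0,0,0,0,-0.15,-0.5],[0,0,0,0,0,-0.3,-0.5],[0,0,0,0,0,-0.5,-0.5],[0,0,0,-0.01,-0.1,-0.6,-0.5],[0,0,0,-0.04,-0.3,-0.6,-0.5],[0,0,0,-0.08,-0.5,-0.6,-0.5],[0,0,0,-0.1,-0.6,-0.6,-0.5],[0,0,0,0,0,0,-0.5]]])

```text
time: 24.32
tool_pos: [0.4524, -0.1185, 0.1923]
tool_rot: [0.005, 0.76, 0.65, 0.002]
contact_force: [0.4, 0.8, 0.0]
gripper_width: 0.249
```

>>> carry_out(moves=[[[0,0,0,0,-0.5,-0.5,-0.5],[0,0,0,0,-0.5,-0.5,-0.5],[0,0,0,0,0,0,-0.5],[0,0,0,0,0,0,-0.5]]])

```text
time: 24.65
tool_pos: [0.4129, -0.1116, 0.227]
tool_rot: [0.002, 0.76, 0.65, 0.001]
contact_force: [0.6, 0.3, -0.1]
gripper_width: 0.248
```

```bash
cat > fin.py <<'E'
from h import *
import sys
k=sys.argv[1]
s,f=look("scene","s"+k);print(s["time"],s["tool_pos"],s["contact_force"]);save(f"pics/s{k}.png",f["frame"],320,430,90,240,5)
s,g=look("top","t"+k);save(f"pics/t{k}.png",g["frame"],340,450,110,220,6)
for n,f in(("s",f),("t",g)):
    c=cloud(f,T(f)).reshape(-1,3);w=(abs(c[:,1]+.131)<.035)
    p=c[w&(abs(c[:,0]-.602)<.02)&(c[:,2]>.255)];print(n,"tab",np.percentile(p,[1,50,99],axis=0).round(4).tolist())
    p=c[w&(c[:,0]>.565)&(c[:,0]<.65)&(c[:,2]>.03)&(c[:,2]<.085)]
    for x in np.arange(.57,.65,.01):
        q=p[abs(p[:,0]-x)<.005]
        if len(q)>3: print(" rim",x.round(2),len(q),"z",np.percentile(q[:,2],[5,95]).round(4),"y",q[:,1].min().round(3),q[:,1].max().round(3))
    p=c[(abs(c[:,1]+.12)<.02)&(c[:,0]>.48)&(c[:,0]<.57)&(c[:,2]>.045)&(c[:,2]<.09)]
    for x in np.arange(.49,.57,.02):
        q=p[abs(p[:,0]-x)<.01]
        if len(q)>3: print(" handle",x.round(2),len(q),"ztop",np.percentile(q[:,2],95).round(4),"y",np.median(q[:,1]).round(4))
    p=c[w&(abs(c[:,0]-.604)<.03)&(c[:,2]>.118)&(c[:,2]<.13)&(abs(c[:,1]+.131)>.006)];print(" bail",len(p),(p*1000).round(0).astype(int)[::max(1,len(p)//12)].tolist())
E
python3 fin.py 19
```

```text
24.65 [ 0.41285182 -0.11160926  0.22702245] [ 0.56256623  0.25678937 -0.12982193]
s tab [[0.5885, -0.1367, 0.2559], [0.5975, -0.1289, 0.2749], [0.6135, -0.1257, 0.2927]]
 rim 0.57 38 z [0.0344 0.0723] y -0.15 -0.12
 rim 0.58 200 z [0.0318 0.0708] y -0.153 -0.103
 rim 0.59 52 z [0.0342 0.0709] y -0.155 -0.104
 rim 0.6 78 z [0.0334 0.0819] y -0.16 -0.103
 rim 0.61 55 z [0.0339 0.0786] y -0.157 -0.104
 rim 0.62 60 z [0.0361 0.071 ] y -0.159 -0.109
 rim 0.63 90 z [0.035 0.071] y -0.16 -0.109
 rim 0.64 102 z [0.0379 0.07  ] y -0.159 -0.111
 handle 0.49 13 ztop 0.0691 y -0.1167
 handle 0.51 76 ztop 0.0736 y -0.1146
 handle 0.53 57 ztop 0.0734 y -0.1174
 handle 0.55 54 ztop 0.0734 y -0.1202
 bail 24 [[600, -147, 124], [599, -146, 123], [600, -153, 120], [597, -144, 121], [597, -150, 120], [605, -115, 124], [602, -119, 124], [606, -110, 123], [603, -113, 123], [605, -121, 120], [602, -124, 120], [606, -113, 119]]
t tab [[0.5912, -0.1346, 0.2563], [0.601, -0.1269, 0.2908], [0.6142, -0.1249, 0.297]]
 rim 0.57 27 z [0.0475 0.0769] y -0.152 -0.121
 rim 0.58 109 z [0.0369 0.0755] y -0.152 -0.103
 rim 0.59 66 z [0.0328 0.0749] y -0.154 -0.103
 rim 0.6 102 z [0.0334 0.0764] y -0.154 -0.104
 rim 0.61 80 z [0.0328 0.0734] y -0.154 -0.103
 rim 0.62 43 z [0.0332 0.0728] y -0.157 -0.108
 rim 0.63 59 z [0.0321 0.0737] y -0.158 -0.109
 rim 0.64 45 z [0.0342 0.0608] y -0.154 -0.111
 handle 0.51 52 ztop 0.078 y -0.1157
 handle 0.53 44 ztop 0.0779 y -0.1182
 handle 0.55 49 ztop 0.0774 y -0.1215
 bail 31 [[611, -110, 119], [610, -113, 126], [610, -117, 124], [607, -110, 126], [607, -114, 129], [608, -119, 124], [607, -123, 126], [606, -109, 122], [605, -113, 125], [605, -116, 128], [605, -121, 125], [604, -124, 122], [601, -139, 122], [601, -150, 124], [600, -149, 118], [600, -155, 118]]
```

View pics/s19.png

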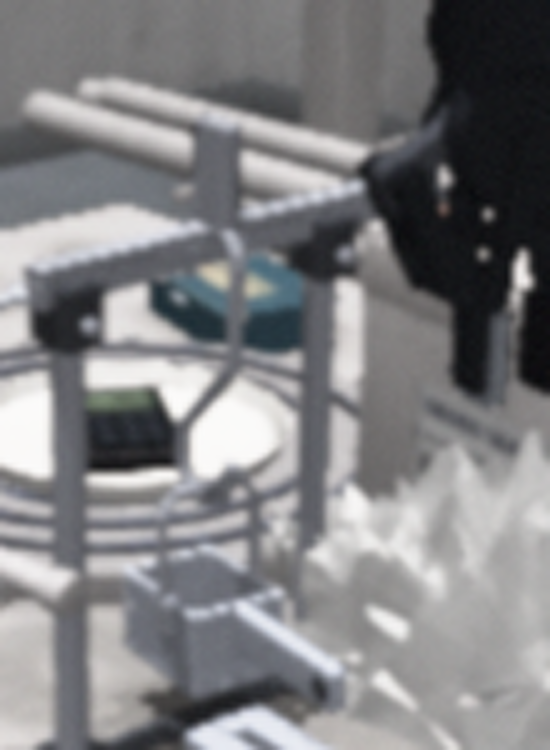

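View pics/t19.png

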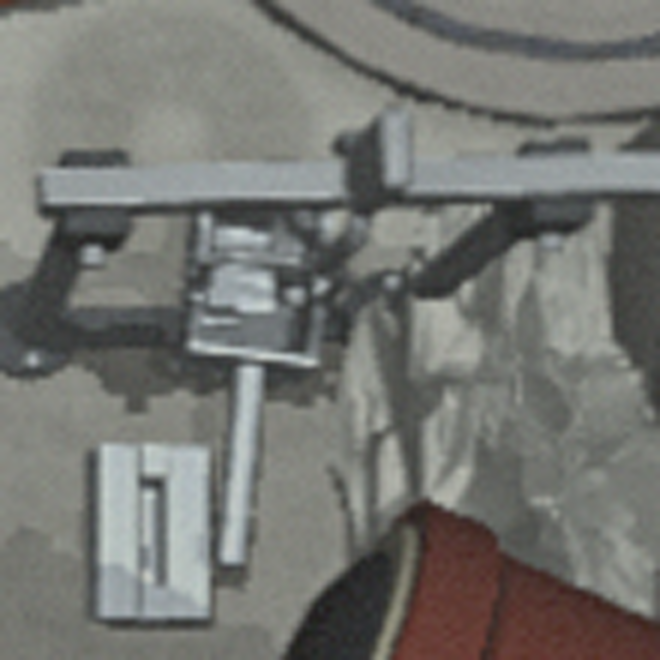

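>>> carry_out(moves=[[[0,0,0,0,0,0,-0.5],[0,0,0,0,0,0,-0.5],[0,0,0,0,0,0,-0.5],[0,0,0,0,0,0,-0.5],[0,0,0,0,0,0,-0.5],[0,0,0,0,0,0,-0.5],[0,0,0,0,0,0,-0.5],[0,0,0,0,0,0,-0.5]]])

```text
time: 25.42
tool_pos: [0.4122, -0.1113, 0.2249]
tool_rot: [-0.0, 0.759, 0.651, -0.0]
contact_force: [-0.3, -0.0, 0.3]
gripper_width: 0.252
```

>>> carry_out(moves=[[[0,0,0,0,0,0,-0.5],[0,0,0,0,0,0,-0.5],[0,0,0,0,0,0,-0.5],[0,0,0,0,0,0,-0.5],[0,0,0,0,0,0,-0.5],[0,0,0,0,0,0,-0.5],[0,0,0,0,0,0,-0.5],[0,0,0,0,0,0,-0.5]]])

```text
time: 26.08
tool_pos: [0.4122, -0.1113, 0.225]
tool_rot: [0.0, 0.759, 0.651, -0.0]
contact_force: [0.7, -0.3, -0.2]
gripper_width: 0.251
```

```bash
python3 fin.py 20; python3 fin.py 21 | grep -E "handle|tab"
```

```text
26.0833 [ 0.41222378 -0.11129003  0.22495309] [ 0.72857334 -0.28237531 -0.24859359]
s tab [[0.5888, -0.1372, 0.2552], [0.5972, -0.1286, 0.275], [0.6132, -0.1255, 0.2929]]
 rim 0.57 40 z [0.0338 0.0729] y -0.151 -0.121
 rim 0.58 199 z [0.0318 0.0711] y -0.154 -0.103
 rim 0.59 54 z [0.0331 0.0713] y -0.155 -0.104
 rim 0.6 71 z [0.0354 0.082 ] y -0.16 -0.104
 rim 0.61 63 z [0.0331 0.0803] y -0.157 -0.103
 rim 0.62 60 z [0.034  0.0707] y -0.16 -0.108
 rim 0.63 85 z [0.0359 0.0705] y -0.161 -0.109
 rim 0.64 111 z [0.0349 0.0701] y -0.158 -0.11
 handle 0.49 15 ztop 0.0705 y -0.1168
 handle 0.51 73 ztop 0.0734 y -0.1146
 handle 0.53 56 ztop 0.0734 y -0.1174
 handle 0.55 57 ztop 0.073 y -0.1198
 bail 26 [[600, -147, 125], [602, -148, 121], [598, -152, 121], [601, -148, 119], [607, -114, 124], [606, -119, 123], [603, -123, 122], [607, -111, 122], [605, -115, 122], [601, -118, 122], [602, -124, 120], [604, -111, 121], [604, -108, 119]]
t tab [[0.5912, -0.1353, 0.2559], [0.6015, -0.1271, 0.2899], [0.6139, -0.1248, 0.2973]]
 rim 0.57 27 z [0.0494 0.0757] y -0.151 -0.121
 rim 0.58 106 z [0.0366 0
[... 450 characters left out ...]
, -113, 125], [609, -117, 126], [609, -107, 119], [608, -111, 123], [607, -115, 125], [607, -119, 126], [606, -111, 123], [605, -115, 126], [605, -119, 128], [606, -124, 124], [603, -150, 125], [601, -139, 123], [601, -150, 122], [600, -148, 119], [600, -153, 118]]
s tab [[0.5894, -0.1366, 0.2551], [0.597, -0.1288, 0.275], [0.6141, -0.126, 0.2925]]
 handle 0.49 15 ztop 0.0725 y -0.1168
 handle 0.51 74 ztop 0.0741 y -0.1149
 handle 0.53 55 ztop 0.0734 y -0.1171
 handle 0.55 57 ztop 0.0733 y -0.12
t tab [[0.5912, -0.1351, 0.2555], [0.6014, -0.1269, 0.29], [0.6141, -0.1247, 0.2964]]
 handle 0.51 50 ztop 0.0778 y -0.1156
 handle 0.53 47 ztop 0.0781 y -0.1184
 handle 0.55 48 ztop 0.0773 y -0.1215
```

Nothing has moved between the last pictures, the pan is level and the arm is clear, so I'm handing the job in.

```bash
python3 -c "
from plant import ticket
print(ticket.job_done())"
```

```text
the job is handed in; nothing more can be done
None
```

The S-hook hangs in the notch and the pan hangs from its lower curl. I handed the job in at about 26 s; no verdict was reported.

**Hook:** I found the notch in the wrist picture at about y = -0.131 m. I gripped the hook's tab, lifted it out of the holder and took out its roughly 2.5° lean. I then brought it in under the free end from the robot side and lowered it in 1 mm steps. It went straight into the notch about 7 mm below where the plain edge would have stopped it, so I did not need to slide it along the bar. Contact showed only as a change of 1–2 N at the wrist.

**Pan:** I carried it over the fixture bar with its handle turned about 9° to stay clear of the crumpled foil. The bail went over the curl tip and down until the weight came off the wrist, then I let go and backed away.

**Last checks:**
- **Hook seating:** the tab top reads 0.293 m in the scene camera, and 0.2935 m is expected when the hook is home.
- **Pan:** its rim and handle are level within 1–2 mm, and its underside is about 29 mm above the bench.
- **Bail:** it sits at about z = 0.121 m in the curl, where it should be.
- **Sway:** no movement above 1–2 mm between pictures about 1.5 s apart.
- **Robot:** the arm is clear and touching nothing.

**Disagreements and odd readings:**
- **Camera offset:** the top camera reads about 4 mm higher than the scene camera on the tab, rim and handle. I took this as calibration offset, because its reading for the bar itself was only about 1 mm high.
- **Force while gripping:** the wrist showed about 7 N for a moment as the fingers closed on the pan handle. It was gone after lifting.

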